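# Make up two food parcels from the pantry stock

## Robot

A 7-joint arm with a two-finger parallel gripper is mounted at the origin on the work surface. World frame = base frame: x ahead of the robot, y to its left, z up, the work surface at z = 0. Lengths are in m, angles in rad, forces in N, time in s.
With the tool pointing down it reaches from about 0.35 to 0.9 m from the base axis. Payload 8.1 kg.
Tool frame: the origin (TCP) lies at the very end of the fingers, on their centre line; the grasp point (between the pads) lies 19 mm behind it; z points along the fingers, y is the direction in which the jaws open and shut (so a half turn about z gives the same grasp; the last joint's range is limited). The gripper opens to 92 mm and grips with 3 to 60 N. Pads are 19 mm wide; open, the fingers measure 130 mm over their backs; the gripper's body (75 mm by 190 mm) begins 47 mm behind the grasp point.
Start: joints at [1.184, 0.434, 0.025, 1.573, -0.012, 1.134, -0.075], TCP at [0.175, -0.6, 0.197] pointing down, gripper open.
Joint ranges: [-2.62, 2.62], [-0.44, 2.09], [-1.27, 1.32], [0.08, 2.57], [-1.32, 4.46], [0.12, 2], [-2.74, 2.74]. Speed limits (rad/s): [2.22, 2.22, 3.01, 3.01, 3.14, 3.14, 3.14].

## Interface

Orientations are given as a rotation vector (axis times angle).
In Python, from cell import observe, get_image, sign_off gives the robot as it stands.
- The arm moves only by the tool arm_command, never from a script. Its argument "deltas" is a list of rows, each an object with "xyz": the shift along the tool's x, y, z in cm, a list of three; "turn": the turn about the tool's z in degrees; "jaw": the closure in counts, from 0 (fully open) to 255 (shut). A call has 1 to 5 rows; each row is the pose to reach, as a shift and turn from the pose measured when the call began, along the tool's axes at that moment; what a row does not reach only later rows make up. A row lasts 1/12 s, in which the tool goes at most 41.7 mm and 7.16 degrees, less where a joint would pass 70% of its speed; a pose out of reach is approached as far as the arm can. A call with a gripper value outside its range is refused whole. The fingers move at their own pace and stop on an object; "force" is the grip in N (left out, the last holds). Time passes only in rows, so rows that repeat a pose let the fingers close. It gives the time, the measured TCP pose, the force and the opening at its end, in the units of the state.
- observe(): the state, without advancing time (a new reading comes with each control period).
- get_image(name): name is "side" or "top" or "wrist"; returns a dict with "frame" (400x640x3 uint8, red, green, blue), "depth" (400x640 float32, m along the optical axis (not along the pixel's ray), 0 where there is no reading), "camera_matrix" (3x3 intrinsics, pixels), "cam_to_world" (4x4, takes a point from camera to world coordinates). Camera axes: x right, y up, looking along -z (the intrinsics and any distortion apply to the point x, -y, -z); pixel columns grow to the right and rows downward; lengths in m; the calibration is good to about 2 mm. A picture is of the moment at which its call begins.
- sign_off(): hands the job in, once; it reports no verdict.
The state is a dict: "clock": time; "joints": joint angles; "dq": joint speeds; "joint_efforts": joint torques, N m; "position": TCP position; "ee_rot": TCP orientation; "force": force on the tool from outside, world axes, zero at the start; "ft_torque": the same for the moment, N m; "width": opening from 0.0 (shut) to 1.0 (fully open).
Only numpy, scipy, OpenCV 4.12 (cv2) and the standard library are available. Lean on these libraries where they do the work, as an engineer would, in place of code of your own. Each camera call takes 0.05 s, during which the arm holds its last target.

## Task

Make up the two food parcels from the stock on the pantry counter. Into the long three-compartment basket put one soup tin, the sauce jar and the rice carton; into the short two-compartment basket put the other soup tin and the flat fish tin, everything standing upright on the basket floor and set down rather than dropped. Leave the rest of the stock standing where it is.

Things in the scene. Friction and masses are not known exactly. Their poses are not given: they have to be found in the camera images.
- soup_a: One of two identical soup tins: upright tin with a wide paper label and a plain ringed steel lid, 66 mm in diameter, 101 mm high, about 370 g. Origin: centre of its underside, z up. Stands on the counter among the other stock, in any yaw. Either soup tin may go into either basket, one in each.
- soup_b: The other soup tin, identical to soup_a (66 mm in diameter, 101 mm high). Origin: centre of its underside, z up. Stands on the counter among the other stock, in any yaw.
- fish_tin: Flat fish tin of bare gold-lacquered metal, no label, ring pull on top, 66 mm in diameter and only 36 mm high, about 130 g. Origin: centre of its underside, z up. Stands on the counter among the other stock, in any yaw.
- sauce_jar: Glass jar of red-brown sauce with a pale label and a broad white lid, 62 mm in diameter, 98 mm high (the lid, 58 mm in diameter, is the top 14 mm; the side is straight up to 72 mm), about 330 g. Origin: centre of its underside, z up. Stands on the counter among the other stock, in any yaw.
- rice_carton: Upright brown cardboard carton with a pale band, 45 mm along its x, 65 mm along its y, 120 mm high, rigid, about 280 g. Origin: centre of its underside, z up. Stands on the counter among the other stock, its x axis within about 0.5 rad of the world x axis.
- long_basket: Loose grey plastic open basket, 800 g, with 3 compartments in a row along its x (within 0.2 rad of world x). Outside 274 (x) by 138 mm, walls 60 high, 4 thick, floor 4 thick; dividers 50 high, 4 thick. Compartments 86 (x) by 130 mm, centres at x = -90, 0, +90 mm, y = 0; one thing fits in each. Origin: centre of underside, z up. Left or right of the stock, the short basket on the other hand.
- short_basket: The same kind of loose grey basket, 800 g, with 2 compartments along its x (within 0.2 rad of world x). Outside 184 (x) by 138 mm, walls 60 high, 4 thick, floor 4 thick; divider 50 high, 4 thick. Compartments 86 (x) by 130 mm, centres at x = -45 and +45 mm, y = 0; one thing fits in each. Origin: centre of underside, z up.
- vinegar_bottle: Stock that stays: green glass bottle, narrow neck, black cap, 54 mm in diameter, 168 mm high, the tallest thing in the working area. Origin: centre of its underside, z up. Fixed things along the back and far sides of the counter (scale, tub, case of tins, canisters, kitchen rolls) are at most 230 mm high, clear of stock and baskets.
- puree_tin: Stock that stays: small labelled tin with a plain steel lid, 50 mm in diameter, 60 mm high, clearly smaller than the soup tins. Origin: centre of its underside, z up. Stands on the counter among the other stock, in any yaw.
- spice_jar: Stock that stays: slim amber jar with a black screw cap, 44 mm in diameter, 88 mm high. Origin: centre of its underside, z up. Stands on the counter among the other stock, in any yaw. The eight pieces of stock stand in two rows of four; neighbours in a row (along y) are at least 88 mm apart between centres, the rows (along x) at least 110 mm.
Mind the look-alikes: they are no part of the job. There is more than one size of the fish_tin; the one meant has the size given above.

How it is judged:
At the end, for the whole second after the job is handed in: A soup tin, sauce jar and rice carton in the long basket, the other soup tin and fish tin in the short one: each on the floor (under 13 mm above the basket's underside), upright within 0.12 rad, at rest, let go; baskets flat. The other stock upright within 0.12 rad and 30 mm of its start (((x of soup_a in the frame of long_basket between -0.13 and 0.13 m and y of soup_a in the frame of long_basket between -0.06 and 0.06 m and z of soup_a in the frame of long_basket between -0.004 and 0.013 m and x of soup_b in the frame of short_basket between -0.088 and 0.088 m and y of soup_b in the frame of short_basket between -0.06 and 0.06 m and z of soup_b in the frame of short_basket between -0.004 and 0.013 m) or (x of soup_b in the frame of long_basket between -0.13 and 0.13 m and y of soup_b in the frame of long_basket between -0.06 and 0.06 m and z of soup_b in the frame of long_basket between -0.004 and 0.013 m and x of soup_a in the frame of short_basket between -0.088 and 0.088 m and y of soup_a in the frame of short_basket between -0.06 and 0.06 m and z of soup_a in the frame of short_basket between -0.004 and 0.013 m)) and x of sauce_jar in the frame of long_basket between -0.13 and 0.13 m and y of sauce_jar in the frame of long_basket between -0.06 and 0.06 m and z of sauce_jar in the frame of long_basket between -0.004 and 0.013 m and x of rice_carton in the frame of long_basket between -0.13 and 0.13 m and y of rice_carton in the frame of long_basket between -0.06 and 0.06 m and z of rice_carton in the frame of long_basket between -0.004 and 0.013 m and x of fish_tin in the frame of short_basket between -0.088 and 0.088 m and y of fish_tin in the frame of short_basket between -0.06 and 0.06 m and z of fish_tin in the frame of short_basket between -0.004 and 0.013 m and angle between each of soup_a, soup_b, fish_tin, sauce_jar, rice_carton, vinegar_bottle, puree_tin, spice_jar's own z axis and vertical below 0.12 rad and linear speed of each of soup_a, soup_b, fish_tin, sauce_jar, rice_carton, long_basket, short_basket below 0.02 m/s and contact force between the fingers and soup_a below 0.05 N and contact force between the fingers and soup_b below 0.05 N and contact force between the fingers and fish_tin below 0.05 N and contact force between the fingers and sauce_jar below 0.05 N and contact force between the fingers and rice_carton below 0.05 N and angle between each of long_basket, short_basket's own z axis and vertical below 0.08 rad and height (world z) of each of long_basket, short_basket below 0.012 m and distance of each of vinegar_bottle, puree_tin, spice_jar from where it was at the start of the episode below 0.03 m); the robot touches nothing.
It fails at once if a piece of the stock to be packed is dropped (faster than 0.8 m/s with no finger on it) ((linear speed of soup_a above 0.8 m/s and contact force between the fingers and soup_a below 0.05 N) or (linear speed of soup_b above 0.8 m/s and contact force between the fingers and soup_b below 0.05 N) or (linear speed of fish_tin above 0.8 m/s and contact force between the fingers and fish_tin below 0.05 N) or (linear speed of sauce_jar above 0.8 m/s and contact force between the fingers and sauce_jar below 0.05 N) or (linear speed of rice_carton above 0.8 m/s and contact force between the fingers and rice_carton below 0.05 N)).
It fails at once if stock that stays is pushed more than 30 mm or tipped (distance of any of vinegar_bottle, puree_tin, spice_jar from where it was at the start of the episode above 0.03 m or angle between any of vinegar_bottle, puree_tin, spice_jar's own z axis and vertical above 0.4 rad).
It also fails if it takes over 144 s, if anything falls off the work surface, if the arm or the gripper's body presses on something with over 40 N, if the wrist force passes 120 N, or if a joint passes its speed limit or range.

## Working session

There is one attempt and no reset: what is moved stays moved. The work goes in short steps, Python scripts to look and compute and a tool call to move; the robot and the scene stay as the last step left them, time stands still between calls to the robot, and variables do not carry over. Pictures are saved under pics/ and viewed, and the job is handed in when it is done.

Besides the shell and the picture viewer there is one more tool, called after "Call:" by a JSON object that holds its "api" and its "payload", one argument or row to a line. arm_command: Moves the arm, as the interface text tells. Its arguments: {"type":"object","properties":{"deltas":{"type":"array","items":{"type":"object","properties":{"xyz":{"type":"array","items":{"type":"number"}},"turn":{"type":"number"},"jaw":{"type":"number"}}}},"force":{"type":"number"}},"required":["deltas"]}

```bash
ls; mkdir -p pics
python3 - <<'E'
from cell import observe,get_image
import cv2,numpy as np
print(observe())
for n in ("top","side"):
    g=get_image(n); cv2.imwrite(f"pics/{n}0.png",g["frame"][:,:,::-1]); np.savez(f"{n}0.npz",**g)
    print(n,g["camera_matrix"],g["cam_to_world"])
E
```

```text
pics
{'clock': 0.0, 'joints': array([ 1.18436682,  0.43521487,  0.02497133,  1.57412405, -0.011576  ,
        1.13400214, -0.07509314]), 'dq': array([ 4.12255171e-05,  1.40184664e-03,  8.05878730e-04, -9.63809041e-04,
        1.13796149e-03, -9.75828941e-04, -8.87752111e-04]), 'joint_efforts': array([-1.54746936e-03, -6.67850804e+01,  9.84499678e-01, -3.14460289e+01,
       -6.06539729e-02,  4.28080908e-02,  1.26972491e-04]), 'position': array([ 0.1747918 , -0.59946059,  0.19593963]), 'ee_rot': array([-3.10848147e+00, -4.44043131e-01,  6.12247952e-04]), 'force': array([-0.73122613,  0.78638629, -0.41515131]), 'ft_torque': array([-0.01121869, -0.00583059,  0.01455088]), 'width': 0.9993378117261551}
top [[369.75433685   0.         319.45129805]
 [  0.         369.75433685 197.40114102]
 [  0.           0.           1.        ]] [[ 0.01824061  0.98499739 -0.1716025   0.31087698]
 [-0.99979775  0.01651539 -0.01147598  0.01827933]
 [-0.00846973  0.17177712  0.98509943  0.95325826]
 [ 0.          0.          0.          1.        ]]
side [[463.69699418   0.         323.36657478]
 [  0.         463.69699418 205.72460768]
 [  0.           0.           1.        ]] [[-0.88954126  0.2859461  -0.35630209  0.09480987]
 [-0.45682177 -0.56610931  0.68617354  0.77361455]
 [-0.00549728  0.77314622  0.63420399  0.7359269 ]
 [ 0.          0.          0.          1.        ]]
```

View pics/top0.png

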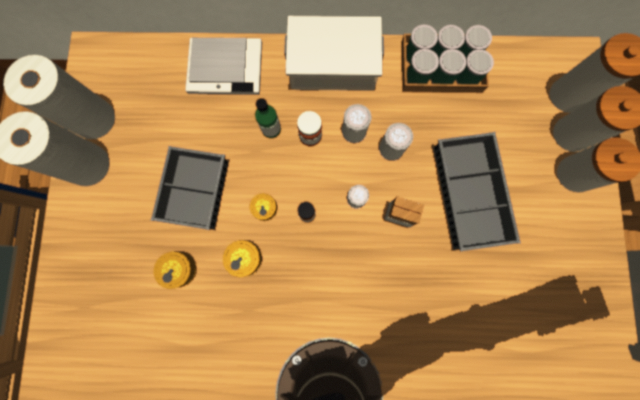

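View pics/side0.png

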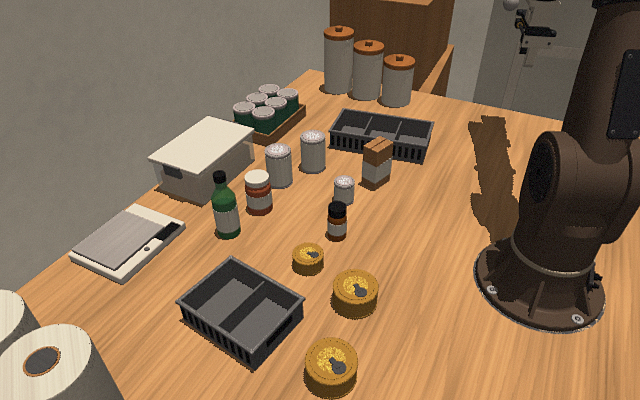

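The top view shows the long basket at (475,190), the short basket at (190,188), soup tins at (357,120) and (398,138), and the jar at (309,126). The carton is at (406,210). There are gold tins at (263,207), (242,258) and (172,269); I need their sizes to pick the right one.

```bash
cat > h.py <<'E'
import numpy as np,cv2
def cloud(g):
    K=g["camera_matrix"];T=g["cam_to_world"];d=g["depth"].astype(float)
    v,u=np.mgrid[0:400,0:640]
    P=np.stack([(u-K[0,2])/K[0,0]*d,-(v-K[1,2])/K[1,1]*d,-d],-1)
    W=P@T[:3,:3].T+T[:3,3]; W[d<=0]=np.nan
    return W
def circ(p):
    A=np.c_[2*p,np.ones(len(p))];s=np.linalg.lstsq(A,(p**2).sum(1),rcond=None)[0]
    return s[:2],np.sqrt(s[2]+s[0]**2+s[1]**2)
E
python3 - <<'E'
from h import *
for n in("top","side"):
    g=np.load(n+"0.npz");W=cloud(g);z=W[...,2]
    m=(z>0.012)&(z<0.3)&(W[...,0]>0.2)&(W[...,0]<0.78)&(abs(W[...,1])<0.5)
    k,L,S,C=cv2.connectedComponentsWithStats(m.astype(np.uint8),connectivity=4)
    print(n,"table z",np.nanmedian(z[150:300,230:400][z[150:300,230:400]<.02]))
    for i in range(1,k):
        if S[i,4]<60: continue
        p=W[L==i];h=np.percentile(p[:,2],97);t=p[p[:,2]>h-.006]
        r=cv2.minAreaRect(t[:,:2].astype(np.float32)*1000)
        (cc,rad)=cv2.minEnclosingCircle(t[:,:2].astype(np.float32)*1000)
        print(C[i].round(),S[i,4],"h%.3f"%h,"top mean",t.mean(0).round(3),"rect",np.round(r[0],1),np.round(r[1],1),round(r[2],1),"circ",np.round(cc,1),round(rad,1))
E
```

```text
top table z 0.0004104792346819597
[333.  79.] 1695 h0.106 top mean [ 0.774 -0.     0.104] rect [ 7.74e+02 -7.00e-01] [ 12.1 235.4] 0.1 circ [ 7.76e+02 -7.00e-01] 117.7
[222.  88.] 649 h0.026 top mean [0.769 0.296 0.023] rect [768.7 298.3] [196.3  22.6] 90.0 circ [771.6 298.3] 98.4
[444.  87.] 530 h0.042 top mean [ 0.777 -0.299  0.04 ] rect [ 776.3 -300.6] [217.7   6.7] 89.9 circ [ 776.5 -300.6] 108.8
[267. 118.] 711 h0.169 top mean [0.661 0.163 0.168] rect [661.2 163.3] [25.  22.7] 1.6 circ [661.1 163.5] 13.4
[356. 122.] 861 h0.104 top mean [ 0.659 -0.06   0.102] rect [659.9 -59.3] [63.3 68.1] 89.2 circ [659.9 -60.1] 34.2
[309. 128.] 693 h0.101 top mean [0.645 0.057 0.098] rect [645.6  57.2] [57.5 53.9] 0.9 circ [644.7  57.9] 29.7
[396. 141.] 881 h0.104 top mean [ 0.612 -0.159  0.102] rect [ 612.2 -159.7] [65.2 66.3] 45.4 circ [ 613.2 -159.8] 34.1
[478. 188.] 3193 h0.063 top mean [ 0.49  -0.36   0.061] rect [ 492.5 -359.7] [281.8 147.2] 8.8 circ [ 492.1 -358.6] 157.7
[188. 185.] 2057 h0.063 top mean [0.487 0.355 0.06 ] rect [488.1 354. ] [147.3 191.2] 81.8 circ [487.4 353.1] 119.2
[3
[... 1159 characters left out ...]
 [ 608.8 -160.2] 35.8
[340. 206.] 1170 h0.090 top mean [0.43  0.063 0.089] rect [430.7  61.7] [39.7 40.6] 27.0 circ [431.9  61. ] 21.6
[149. 250.] 912 h0.025 top mean [0.768 0.304 0.023] rect [768.1 298.2] [ 23.8 200.1] 0.2 circ [772.1 298.2] 100.3
[308. 257.] 783 h0.040 top mean [0.445 0.174 0.037] rect [445.3 172.7] [66.1 67. ] 46.5 circ [445.2 171.5] 34.5
[241. 307.] 5239 h0.062 top mean [0.482 0.361 0.06 ] rect [488.1 353.5] [147.2 194.6] 81.7 circ [487.8 354. ] 120.4
[355. 291.] 1760 h0.052 top mean [0.314 0.22  0.049] rect [314.8 217.6] [87.2 87.9] 27.3 circ [315.  217.3] 45.6
[331. 366.] 2522 h0.052 top mean [0.284 0.385 0.049] rect [285. 383.] [87.2 91. ] 28.8 circ [285.4 382.9] 45.8
```

The gold tin at (263,207) measures 66 mm across and about 37 mm high, so it is the right one. The other two are 86 mm decoys. All the sizes match the spec. I'll start with the rice.

Call:
{"api": "arm_command", "payload": {
  "deltas": [
    {"xyz":[36.6,-33.9,0],"turn":32.6,"jaw":0},
    {"xyz":[36.6,-33.9,0],"turn":32.6,"jaw":0},
    {"xyz":[36.6,-33.9,0],"turn":32.6,"jaw":0},
    {"xyz":[36.6,-33.9,0],"turn":32.6,"jaw":0},
    {"xyz":[36.6,-33.9,0],"turn":32.6,"jaw":0}
  ],
  "force": 30
}}

```text
clock: 0.52
position: [0.2805, -0.4226, 0.1963]
ee_rot: [-3.107, 0.457, 0.002]
force: [1.2, 0.4, -0.0]
width: 1.0
```

Call:
{"api": "arm_command", "payload": {
  "deltas": [
    {"xyz":[7.2,-28.3,0],"turn":0,"jaw":0},
    {"xyz":[7.2,-28.3,0],"turn":0,"jaw":0},
    {"xyz":[7.2,-28.3,0],"turn":0,"jaw":0},
    {"xyz":[7.2,-28.3,0],"turn":0,"jaw":0},
    {"xyz":[7.2,-28.3,0],"turn":0,"jaw":0}
  ]
}}

```text
clock: 0.93
position: [0.3877, -0.2435, 0.1966]
ee_rot: [-3.107, 0.457, 0.002]
force: [1.3, -1.0, 0.4]
width: 0.999
```

Call:
{"api": "arm_command", "payload": {
  "deltas": [
    {"xyz":[2.1,-8.1,0],"turn":0,"jaw":0},
    {"xyz":[2.1,-8.1,0],"turn":0,"jaw":0},
    {"xyz":[2.1,-8.1,0],"turn":0,"jaw":0},
    {"xyz":[2.1,-8.1,4],"turn":0,"jaw":0},
    {"xyz":[2.1,-8.1,6],"turn":0,"jaw":0}
  ]
}}

```text
clock: 1.35
position: [0.4309, -0.1709, 0.1348]
ee_rot: [-3.107, 0.454, 0.002]
force: [-0.7, -1.2, -1.0]
width: 0.998
```

Run:
```python
from cell import observe,get_image
import cv2,numpy as np
g=get_image("wrist"); cv2.imwrite("pics/w1.png",g["frame"][:,:,::-1])
g2=get_image("side"); cv2.imwrite("pics/s1.png",g2["frame"][:,:,::-1])
o=observe();print(o["position"],o["ee_rot"],o["joints"].round(2))
```

```text
[ 0.42830071 -0.17111783  0.13377046] [-3.10590239  0.45635698  0.0121252 ] [ 0.38  0.26 -0.14  2.02  0.04  0.87 -1.65]
```

View pics/w1.png

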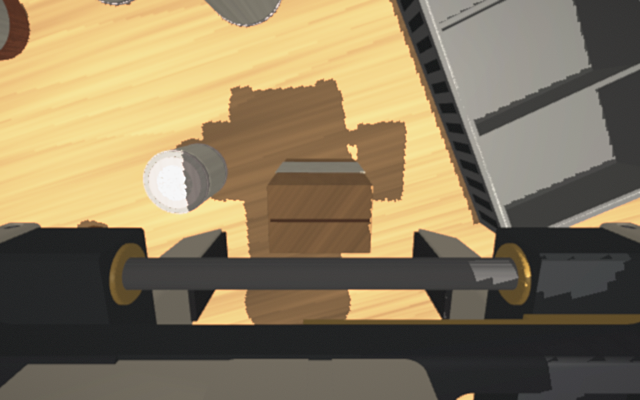

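View pics/s1.png

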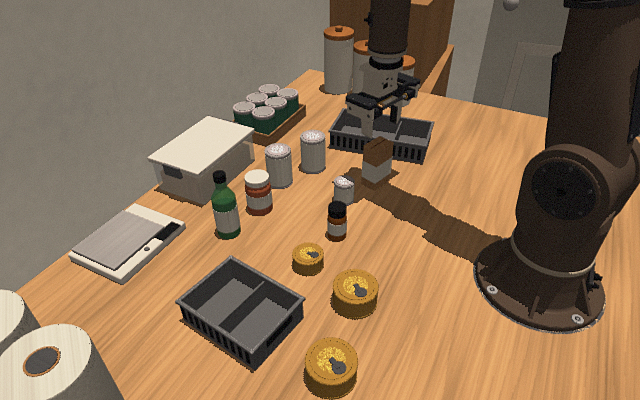

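Run:
```python
from cell import observe
o=observe();print(o["position"],o["ee_rot"],o["dq"].round(3),o["clock"])
```

```text
[ 0.42830071 -0.17111783  0.13377046] [-3.10590239  0.45635698  0.0121252 ] [ 0.012 -0.044  0.002 -0.07  -0.009  0.072  0.006] 1.45
```

The wrist view shows the carton centred between the jaws (around (320,225)) and the puree tin clear of the left finger at (180,180). Next I descend and grip.

Call:
{"api": "arm_command", "payload": {
  "deltas": [
    {"xyz":[0.3,0,3.5],"turn":0,"jaw":0},
    {"xyz":[0.3,0,7.2],"turn":0,"jaw":0},
    {"xyz":[0.3,0,7.2],"turn":0,"jaw":0},
    {"xyz":[0.3,0,7.2],"turn":0,"jaw":255},
    {"xyz":[0.3,0,7.2],"turn":0,"jaw":255}
  ],
  "force": 30
}}

```text
clock: 1.87
position: [0.4317, -0.1723, 0.0637]
ee_rot: [-3.106, 0.457, 0.01]
force: [0.4, -0.6, 0.3]
width: 0.901
```

Call:
{"api": "arm_command", "payload": {
  "deltas": [
    {"xyz":[0,0,0],"turn":0,"jaw":255},
    {"xyz":[0,0,0],"turn":0,"jaw":255},
    {"xyz":[0,0,0],"turn":0,"jaw":255}
  ]
}}

```text
clock: 2.12
position: [0.4332, -0.1726, 0.0655]
ee_rot: [-3.106, 0.457, 0.004]
force: [0.5, 0.4, 11.4]
width: 0.707
```

Call:
{"api": "arm_command", "payload": {
  "deltas": [
    {"xyz":[0,0,0],"turn":0,"jaw":255},
    {"xyz":[0,0,-1.5],"turn":0,"jaw":255},
    {"xyz":[0,0,-4.5],"turn":0,"jaw":255},
    {"xyz":[0,0,-8],"turn":0,"jaw":255},
    {"xyz":[0,0,-11],"turn":0,"jaw":255}
  ]
}}

```text
clock: 2.53
position: [0.433, -0.1726, 0.1775]
ee_rot: [-3.106, 0.457, 0.004]
force: [0.9, -1.4, -2.5]
width: 0.704
```

Call:
{"api": "arm_command", "payload": {
  "deltas": [
    {"xyz":[0.4,2.5,0],"turn":-4,"jaw":255},
    {"xyz":[1.0,6.5,0],"turn":-10,"jaw":255},
    {"xyz":[1.6,10.5,0],"turn":-16,"jaw":255},
    {"xyz":[2.2,14.5,0],"turn":-21,"jaw":255},
    {"xyz":[2.7,18,0],"turn":-25.5,"jaw":255}
  ]
}}

```text
clock: 2.95
position: [0.4058, -0.3554, 0.1776]
ee_rot: [-3.131, -0.246, 0.004]
force: [-0.6, -0.3, -1.5]
width: 0.705
```

Call:
{"api": "arm_command", "payload": {
  "deltas": [
    {"xyz":[-0.4,2.1,0],"turn":0,"jaw":255},
    {"xyz":[-0.4,2.1,0],"turn":0,"jaw":255},
    {"xyz":[-0.4,2.1,0],"turn":0,"jaw":255}
  ]
}}

```text
clock: 3.2
position: [0.404, -0.3781, 0.1773]
ee_rot: [-3.131, -0.24, 0.005]
force: [0.4, 1.0, -2.6]
width: 0.707
```

Call:
{"api": "arm_command", "payload": {
  "deltas": [
    {"xyz":[0,-0.5,2],"turn":0,"jaw":255},
    {"xyz":[0,-0.5,5],"turn":0,"jaw":255},
    {"xyz":[0,-0.5,8],"turn":0,"jaw":255},
    {"xyz":[0,-0.5,9.7],"turn":0,"jaw":255},
    {"xyz":[0,-0.5,10.1],"turn":0,"jaw":255}
  ]
}}

```text
clock: 3.62
position: [0.4015, -0.3699, 0.0735]
ee_rot: [-3.126, -0.243, 0.011]
force: [0.1, 0.2, -1.9]
width: 0.706
```

Call:
{"api": "arm_command", "payload": {
  "deltas": [
    {"xyz":[0,0,0.1],"turn":0,"jaw":255},
    {"xyz":[0,0,0.2],"turn":0,"jaw":255}
  ]
}}

```text
clock: 3.78
position: [0.4019, -0.3688, 0.072]
ee_rot: [-3.125, -0.245, 0.011]
force: [0.5, -0.8, -2.3]
width: 0.709
```

Call:
{"api": "arm_command", "payload": {
  "deltas": [
    {"xyz":[0,0.2,0.15],"turn":0,"jaw":255},
    {"xyz":[0,0.2,0.3],"turn":0,"jaw":255},
    {"xyz":[0,0.2,0.35],"turn":0,"jaw":255},
    {"xyz":[0,0.2,0.35],"turn":0,"jaw":255}
  ]
}}

```text
clock: 4.12
position: [0.4031, -0.3713, 0.0697]
ee_rot: [-3.127, -0.245, 0.008]
force: [-0.3, 1.3, 4.0]
width: 0.705
```

Call:
{"api": "arm_command", "payload": {
  "deltas": [
    {"xyz":[0,0,0],"turn":0,"jaw":33},
    {"xyz":[0,0,0],"turn":0,"jaw":33},
    {"xyz":[0,0,0],"turn":0,"jaw":33},
    {"xyz":[0,0,0],"turn":0,"jaw":33}
  ]
}}

```text
clock: 4.45
position: [0.4032, -0.3715, 0.0699]
ee_rot: [-3.127, -0.245, 0.008]
force: [-0.2, -0.4, 0.3]
width: 0.867
```

Call:
{"api": "arm_command", "payload": {
  "deltas": [
    {"xyz":[0,0,-2],"turn":0,"jaw":33},
    {"xyz":[0,0,-5],"turn":0,"jaw":33},
    {"xyz":[0,0,-9],"turn":0,"jaw":33},
    {"xyz":[0,0,-13],"turn":0,"jaw":0},
    {"xyz":[0,0,-13],"turn":0,"jaw":0}
  ]
}}

```text
clock: 4.87
position: [0.4072, -0.3746, 0.2076]
ee_rot: [3.129, 0.245, 0.006]
force: [0.2, -1.0, 0.9]
width: 0.966
```

Call:
{"api": "arm_command", "payload": {
  "deltas": [
    {"xyz":[23.6,-18.1,0],"turn":-51,"jaw":0},
    {"xyz":[23.6,-18.1,0],"turn":-51,"jaw":0},
    {"xyz":[23.6,-18.1,0],"turn":-51,"jaw":0},
    {"xyz":[23.6,-18.1,0],"turn":-51,"jaw":0},
    {"xyz":[23.6,-18.1,0],"turn":-51,"jaw":0}
  ]
}}

```text
clock: 5.28
position: [0.5506, -0.2217, 0.2057]
ee_rot: [2.9, 1.203, 0.001]
force: [0.4, -1.4, -0.2]
width: 1.0
```

Call:
{"api": "arm_command", "payload": {
  "deltas": [
    {"xyz":[4.2,0,0],"turn":-7,"jaw":0},
    {"xyz":[8.0,0,0],"turn":-14,"jaw":0},
    {"xyz":[8.8,0,1],"turn":-15,"jaw":0},
    {"xyz":[8.8,0,4],"turn":-15,"jaw":0},
    {"xyz":[8.8,0,7],"turn":-15,"jaw":0}
  ]
}}

```text
clock: 5.7
position: [0.6145, -0.1583, 0.1356]
ee_rot: [2.715, 1.573, 0.005]
force: [0.2, -1.4, -1.1]
width: 0.999
```

Call:
{"api": "arm_command", "payload": {
  "deltas": [
    {"xyz":[0,0,0],"turn":0,"jaw":0},
    {"xyz":[0,0,0],"turn":0,"jaw":0}
  ]
}}

```text
clock: 5.87
position: [0.6134, -0.1582, 0.1344]
ee_rot: [2.717, 1.574, 0.001]
force: [-1.1, -0.5, 1.4]
width: 1.002
```

Run:
```python
from cell import observe,get_image
import cv2,numpy as np
g=get_image("wrist"); g2=get_image("top")
cv2.imwrite("pics/c2.png",np.vstack([g["frame"],g2["frame"]])[:,:,::-1][::1])
im=cv2.imread("pics/c2.png");cv2.imwrite("pics/c2.png",cv2.resize(im,(480,600)))
o=observe();print(o["position"],o["ee_rot"])
```

```text
[ 0.61546428 -0.15857272  0.13728663] [2.71465337 1.57204145 0.00704572]
```

View pics/c2.png

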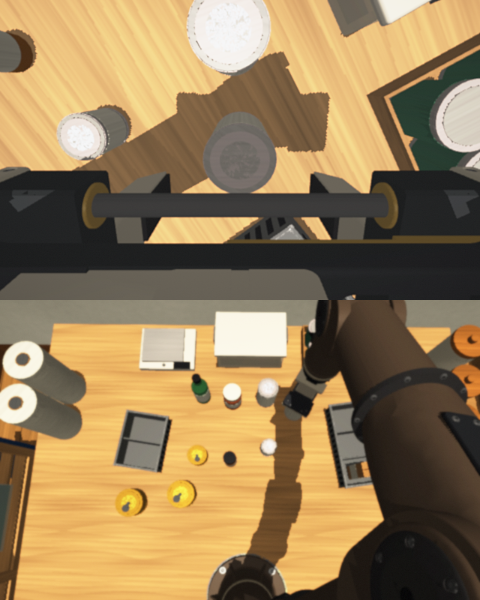

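The wrist view shows the soup tin centred between the jaws (240,155). The top view shows the rice sitting in the near compartment of the long basket (355,470). Now I descend.

Call:
{"api": "arm_command", "payload": {
  "deltas": [
    {"xyz":[-0.2,-0.1,3.5],"turn":0,"jaw":0},
    {"xyz":[-0.2,-0.1,7],"turn":0,"jaw":0},
    {"xyz":[-0.2,-0.1,8.6],"turn":0,"jaw":0},
    {"xyz":[-0.2,-0.1,8.6],"turn":0,"jaw":255},
    {"xyz":[-0.2,-0.1,8.6],"turn":0,"jaw":255}
  ]
}}

```text
clock: 6.38
position: [0.6149, -0.1602, 0.0527]
ee_rot: [2.714, 1.571, 0.008]
force: [0.5, -0.1, 1.0]
width: 0.904
```

Call:
{"api": "arm_command", "payload": {
  "deltas": [
    {"xyz":[0,0,0],"turn":0,"jaw":255},
    {"xyz":[0,0,0],"turn":0,"jaw":255},
    {"xyz":[0,0,0],"turn":0,"jaw":255},
    {"xyz":[0,0,0],"turn":0,"jaw":255}
  ]
}}

```text
clock: 6.72
position: [0.6159, -0.1599, 0.0551]
ee_rot: [2.713, 1.571, 0.012]
force: [-4.3, 1.5, 10.1]
width: 0.715
```

Call:
{"api": "arm_command", "payload": {
  "deltas": [
    {"xyz":[0,0,-1.5],"turn":0,"jaw":255},
    {"xyz":[0,0,-4.5],"turn":0,"jaw":255},
    {"xyz":[0,0,-8],"turn":0,"jaw":255},
    {"xyz":[0,0,-11],"turn":0,"jaw":255},
    {"xyz":[0,0,-13],"turn":0,"jaw":255}
  ]
}}

```text
clock: 7.13
position: [0.6158, -0.1597, 0.1893]
ee_rot: [2.71, 1.569, 0.017]
force: [0.4, 0.2, -3.9]
width: 0.71
```

Call:
{"api": "arm_command", "payload": {
  "deltas": [
    {"xyz":[-2.4,0.8,0],"turn":5,"jaw":255},
    {"xyz":[-6.2,2.2,0],"turn":12,"jaw":255},
    {"xyz":[-10,3.5,0],"turn":19,"jaw":255},
    {"xyz":[-13.7,4.8,0],"turn":26,"jaw":255},
    {"xyz":[-16.5,5.8,0],"turn":33,"jaw":255}
  ]
}}

```text
clock: 7.55
position: [0.5821, -0.336, 0.1901]
ee_rot: [3.049, 0.722, 0.019]
force: [0.6, -1.6, -5.3]
width: 0.71
```

Call:
{"api": "arm_command", "payload": {
  "deltas": [
    {"xyz":[-0.5,0.8,0],"turn":6,"jaw":255},
    {"xyz":[-0.5,0.8,0],"turn":12,"jaw":255},
    {"xyz":[-0.5,0.8,1],"turn":17.8,"jaw":255},
    {"xyz":[-0.5,0.8,3],"turn":17.8,"jaw":255},
    {"xyz":[-0.5,0.8,4],"turn":17.8,"jaw":255}
  ]
}}

```text
clock: 7.97
position: [0.5812, -0.3452, 0.1489]
ee_rot: [3.126, 0.242, 0.02]
force: [-1.4, 0.6, -4.0]
width: 0.716
```

Call:
{"api": "arm_command", "payload": {
  "deltas": [
    {"xyz":[0,0,2],"turn":0,"jaw":255},
    {"xyz":[0,0,5],"turn":0,"jaw":255},
    {"xyz":[0,0,7.5],"turn":0,"jaw":255},
    {"xyz":[0,0,8.4],"turn":0,"jaw":255},
    {"xyz":[0,0,8.4],"turn":0,"jaw":255}
  ]
}}

```text
clock: 8.38
position: [0.5804, -0.3446, 0.0623]
ee_rot: [3.129, 0.243, 0.013]
force: [-0.5, 0.1, -5.1]
width: 0.713
```

Call:
{"api": "arm_command", "payload": {
  "deltas": [
    {"xyz":[0,0,0.1],"turn":0,"jaw":255},
    {"xyz":[0,0,0.2],"turn":0,"jaw":255},
    {"xyz":[0,0,0.3],"turn":0,"jaw":255},
    {"xyz":[0,0,0.3],"turn":0,"jaw":255}
  ]
}}

```text
clock: 8.72
position: [0.5811, -0.345, 0.0606]
ee_rot: [3.128, 0.243, 0.015]
force: [0.3, -0.3, -4.8]
width: 0.713
```

Call:
{"api": "arm_command", "payload": {
  "deltas": [
    {"xyz":[0,0,0.15],"turn":0,"jaw":255},
    {"xyz":[0,0,0.25],"turn":0,"jaw":255},
    {"xyz":[0,0,0.25],"turn":0,"jaw":255},
    {"xyz":[0,0,0.25],"turn":0,"jaw":255}
  ]
}}

```text
clock: 9.05
position: [0.5822, -0.3453, 0.0593]
ee_rot: [3.127, 0.243, 0.019]
force: [-0.1, 0.7, 4.7]
width: 0.713
```

Touchdown: the vertical force rose from -4.8 to +4.7. I release and lift.

Call:
{"api": "arm_command", "payload": {
  "deltas": [
    {"xyz":[0,0,0],"turn":0,"jaw":33},
    {"xyz":[0,0,0],"turn":0,"jaw":33},
    {"xyz":[0,0,0],"turn":0,"jaw":33},
    {"xyz":[0,0,0],"turn":0,"jaw":33}
  ]
}}

```text
clock: 9.38
position: [0.582, -0.3454, 0.0592]
ee_rot: [3.127, 0.243, 0.018]
force: [-0.1, -0.2, 0.7]
width: 0.864
```

Call:
{"api": "arm_command", "payload": {
  "deltas": [
    {"xyz":[0,0,-2],"turn":0,"jaw":33},
    {"xyz":[0,0,-5],"turn":0,"jaw":33},
    {"xyz":[0,0,-9],"turn":0,"jaw":33},
    {"xyz":[0,0,-13],"turn":0,"jaw":0},
    {"xyz":[0,0,-16],"turn":0,"jaw":0}
  ]
}}

```text
clock: 9.8
position: [0.5806, -0.3452, 0.2227]
ee_rot: [3.125, 0.243, 0.022]
force: [1.8, -0.8, 0.9]
width: 0.962
```

Call:
{"api": "arm_command", "payload": {
  "deltas": [
    {"xyz":[12.6,-38.8,0],"turn":-73,"jaw":0},
    {"xyz":[12.6,-38.8,0],"turn":-73,"jaw":0},
    {"xyz":[12.6,-38.8,0],"turn":-73,"jaw":0},
    {"xyz":[12.6,-38.8,0],"turn":-73,"jaw":0},
    {"xyz":[12.6,-38.8,0],"turn":-73,"jaw":0}
  ]
}}

```text
clock: 10.22
position: [0.6133, -0.1374, 0.2206]
ee_rot: [2.893, 1.199, 0.016]
force: [1.2, -1.2, -0.2]
width: 1.004
```

Call:
{"api": "arm_command", "payload": {
  "deltas": [
    {"xyz":[16,-11.5,0],"turn":-37,"jaw":0},
    {"xyz":[16,-11.5,0],"turn":-37,"jaw":0},
    {"xyz":[16,-11.5,0],"turn":-37,"jaw":0},
    {"xyz":[16,-11.5,0],"turn":-37,"jaw":0},
    {"xyz":[16,-11.5,0],"turn":-37,"jaw":0}
  ]
}}

```text
clock: 10.63
position: [0.6448, 0.0611, 0.2201]
ee_rot: [2.38, 2.032, 0.012]
force: [0.6, 0.0, -0.4]
width: 1.001
```

Call:
{"api": "arm_command", "payload": {
  "deltas": [
    {"xyz":[0,0,1],"turn":0,"jaw":0},
    {"xyz":[0,0,4],"turn":0,"jaw":0},
    {"xyz":[0,0,7],"turn":0,"jaw":0},
    {"xyz":[0,0,8],"turn":0,"jaw":0},
    {"xyz":[0,0,8],"turn":0,"jaw":0}
  ]
}}

```text
clock: 11.05
position: [0.6439, 0.0596, 0.137]
ee_rot: [2.383, 2.033, 0.004]
force: [-0.9, -0.8, 0.4]
width: 1.001
```

Run:
```python
from cell import observe,get_image
import cv2,numpy as np
g=get_image("wrist"); g2=get_image("side")
im=np.vstack([g["frame"],g2["frame"]])[:,:,::-1]
cv2.imwrite("pics/c3.png",cv2.resize(im,(480,600)))
o=observe();print(o["position"],o["ee_rot"],o["joints"].round(2))
```

```text
[0.64634517 0.06054111 0.1409155 ] [2.3803472  2.03138419 0.01247677] [ 0.12  0.56 -0.46  1.56  0.28  1.07 -0.57]
```

View pics/c3.png

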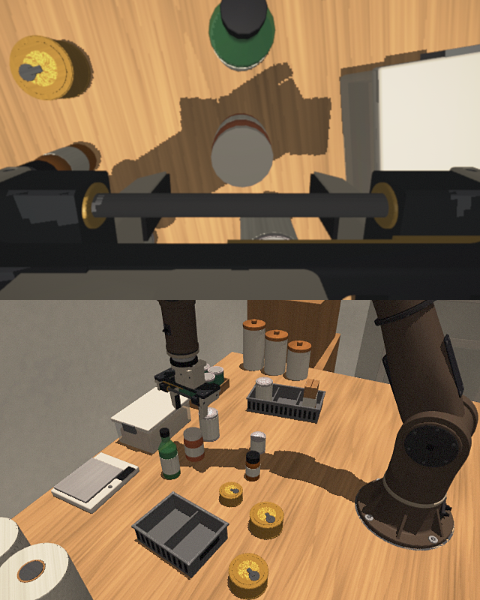

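The jar is centred between the jaws (242,150), the bottle is clear, and the soup tin and rice stand in the long basket. I descend to the jar.

Call:
{"api": "arm_command", "payload": {
  "deltas": [
    {"xyz":[-0.3,-0.1,3.5],"turn":0,"jaw":0},
    {"xyz":[-0.3,-0.1,7.5],"turn":0,"jaw":0},
    {"xyz":[-0.3,-0.1,9.8],"turn":0,"jaw":0},
    {"xyz":[-0.3,-0.1,9.8],"turn":0,"jaw":255},
    {"xyz":[-0.3,-0.1,9.8],"turn":0,"jaw":255}
  ]
}}

```text
clock: 11.57
position: [0.6469, 0.0573, 0.0441]
ee_rot: [2.381, 2.031, 0.013]
force: [1.2, -0.5, 1.2]
width: 0.904
```

Call:
{"api": "arm_command", "payload": {
  "deltas": [
    {"xyz":[0,0,0],"turn":0,"jaw":255},
    {"xyz":[0,0,0],"turn":0,"jaw":255},
    {"xyz":[0,0,0],"turn":0,"jaw":255},
    {"xyz":[0,0,0],"turn":0,"jaw":255},
    {"xyz":[0,0,0],"turn":0,"jaw":255}
  ]
}}

```text
clock: 11.98
position: [0.6473, 0.0579, 0.046]
ee_rot: [2.38, 2.03, 0.015]
force: [-4.2, -0.5, 10.0]
width: 0.621
```

Call:
{"api": "arm_command", "payload": {
  "deltas": [
    {"xyz":[0,0,-1.5],"turn":0,"jaw":255},
    {"xyz":[0,0,-4.5],"turn":0,"jaw":255},
    {"xyz":[0,0,-8.5],"turn":0,"jaw":255},
    {"xyz":[0,0,-12.5],"turn":0,"jaw":255},
    {"xyz":[0,0,-16],"turn":0,"jaw":255}
  ]
}}

```text
clock: 12.4
position: [0.6446, 0.0586, 0.2089]
ee_rot: [2.379, 2.031, 0.017]
force: [1.0, 1.1, -2.2]
width: 0.622
```

The width reads 57 mm where I expected 62. I'll look at the grasp.

Run:
```python
from cell import observe,get_image
import cv2,numpy as np
g=get_image("wrist"); g2=get_image("side")
a=cv2.resize(g2["frame"][0:250,120:420],(600,500))
cv2.imwrite("pics/c4.png",a[:,:,::-1]);cv2.imwrite("pics/c4w.png",g["frame"][:,:,::-1])
o=observe();print(o["position"],o["width"],o["force"])
```

```text
[0.64805748 0.05987673 0.21356966] 0.6248468857832775 [ 0.30522604  0.22628243 -2.6210271 ]
```

View pics/c4.png

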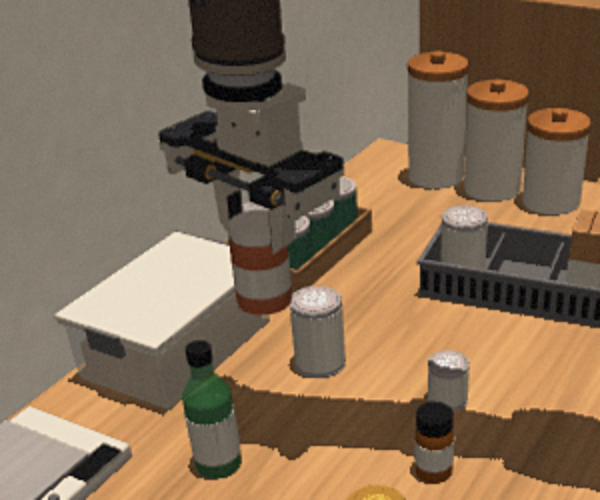

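View pics/c4w.png

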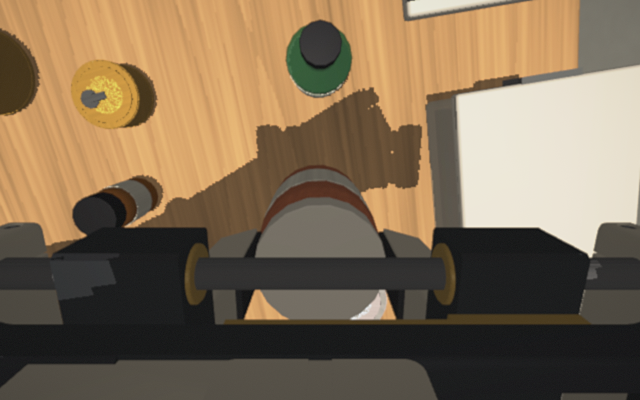

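The jar is upright and centred in the jaws, held high on its label and shoulder. I carry it over smoothly and find the floor by force.

Call:
{"api": "arm_command", "payload": {
  "deltas": [
    {"xyz":[-2.5,-0.5,0],"turn":5,"jaw":255},
    {"xyz":[-6.5,-1.3,0],"turn":12,"jaw":255},
    {"xyz":[-10.5,-2.1,0],"turn":19,"jaw":255},
    {"xyz":[-14.5,-2.9,0],"turn":26,"jaw":255},
    {"xyz":[-18.5,-3.7,0],"turn":33,"jaw":255}
  ]
}}

```text
clock: 12.92
position: [0.5809, -0.1186, 0.2117]
ee_rot: [2.863, 1.263, 0.037]
force: [0.4, -0.7, -2.6]
width: 0.621
```

Call:
{"api": "arm_command", "payload": {
  "deltas": [
    {"xyz":[-3.8,1.5,0],"turn":7,"jaw":255},
    {"xyz":[-7.6,3.1,0],"turn":14,"jaw":255},
    {"xyz":[-11.4,4.7,0],"turn":21,"jaw":255},
    {"xyz":[-15.2,6.2,0],"turn":28,"jaw":255},
    {"xyz":[-18.5,7.6,0],"turn":34,"jaw":255}
  ]
}}

```text
clock: 13.33
position: [0.5102, -0.3092, 0.21]
ee_rot: [3.115, 0.36, 0.039]
force: [0.6, -0.0, -2.5]
width: 0.622
```

Call:
{"api": "arm_command", "payload": {
  "deltas": [
    {"xyz":[-2,3,0],"turn":4.4,"jaw":255},
    {"xyz":[-2.9,4.5,0],"turn":4.4,"jaw":255},
    {"xyz":[-2.9,4.5,0],"turn":4.4,"jaw":255},
    {"xyz":[-2.9,4.5,0],"turn":4.4,"jaw":255},
    {"xyz":[-2.9,4.5,0],"turn":4.4,"jaw":255}
  ]
}}

```text
clock: 13.75
position: [0.4924, -0.3583, 0.2092]
ee_rot: [3.129, 0.242, 0.039]
force: [0.7, 1.3, -2.7]
width: 0.624
```

Run:
```python
from cell import observe,get_image
from h import *
g2=get_image("side");W=cloud(g2)
cv2.imwrite("pics/c5.png",cv2.resize(g2["frame"][0:200,280:520],(720,600))[:,:,::-1])
o=observe();p=o["position"];print(p,o["ee_rot"],o["force"])
d=np.linalg.norm(W[...,:2]-p[:2],axis=-1)
m=(d<.045)&(W[...,2]>.09)&(W[...,2]<.3)
for z in np.arange(.13,.3,.01):
    q=W[m&(abs(W[...,2]-z)<.005)];print(round(z,3),len(q),q[:,:2].mean(0).round(3) if len(q) else "")
# compartments check with long basket: rice, soup
```

```text
[ 0.49278701 -0.35789574  0.20936455] [3.12879676 0.24328189 0.03989856] [ 0.47901611 -0.06786457 -3.27869902]
0.13 0 
0.14 0 
0.15 0 
0.16 3 [ 0.482 -0.336]
0.17 65 [ 0.485 -0.336]
0.18 86 [ 0.484 -0.336]
0.19 77 [ 0.481 -0.337]
0.2 78 [ 0.484 -0.336]
0.21 86 [ 0.484 -0.336]
0.22 83 [ 0.484 -0.336]
0.23 90 [ 0.483 -0.338]
0.24 81 [ 0.483 -0.339]
0.25 58 [ 0.48  -0.336]
0.26 129 [ 0.483 -0.347]
0.27 21 [ 0.483 -0.317]
0.28 12 [ 0.482 -0.318]
0.29 6 [ 0.488 -0.315]
```

View pics/c5.png

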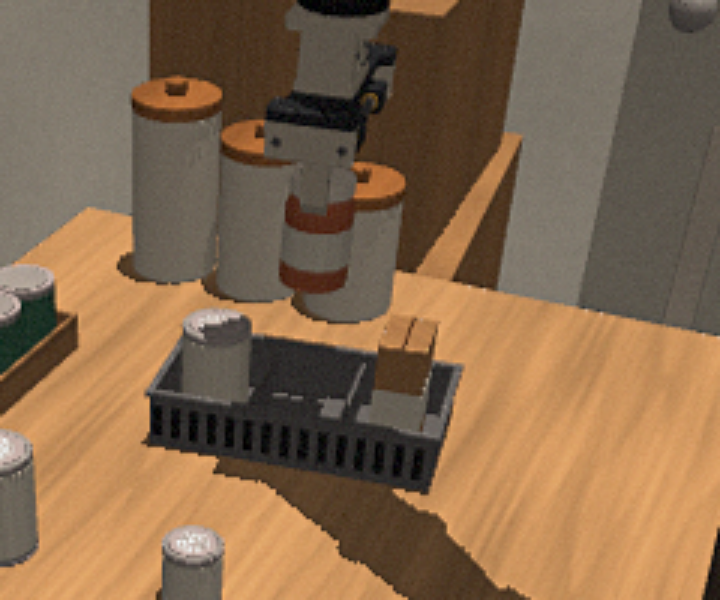

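The jar's underside is about 45 mm below the TCP and it hangs upright over the empty middle compartment. The soup tin and rice stand upright on either side. I go down.

Call:
{"api": "arm_command", "payload": {
  "deltas": [
    {"xyz":[0,0.1,3],"turn":0,"jaw":255},
    {"xyz":[0,0.1,7],"turn":0,"jaw":255},
    {"xyz":[0,0.1,11],"turn":0,"jaw":255},
    {"xyz":[0,0.1,14],"turn":0,"jaw":255},
    {"xyz":[0,0.1,15.2],"turn":0,"jaw":255}
  ]
}}

```text
clock: 14.22
position: [0.4951, -0.3556, 0.053]
ee_rot: [-3.13, -0.248, -0.032]
force: [-0.6, -0.0, -3.1]
width: 0.625
```

Call:
{"api": "arm_command", "payload": {
  "deltas": [
    {"xyz":[0,0,0],"turn":0,"jaw":255},
    {"xyz":[0,0,0.1],"turn":0,"jaw":255},
    {"xyz":[0,0,0.2],"turn":0,"jaw":255},
    {"xyz":[0,0,0.3],"turn":0,"jaw":255},
    {"xyz":[0,0,0.3],"turn":0,"jaw":255}
  ]
}}

```text
clock: 14.63
position: [0.4962, -0.3563, 0.0517]
ee_rot: [3.131, 0.248, 0.036]
force: [0.2, -0.0, -2.9]
width: 0.621
```

Call:
{"api": "arm_command", "payload": {
  "deltas": [
    {"xyz":[-0.3,0.2,0.0],"turn":0,"jaw":255},
    {"xyz":[-0.3,0.2,0.1],"turn":0,"jaw":255},
    {"xyz":[-0.3,0.2,0.2],"turn":0,"jaw":255},
    {"xyz":[-0.3,0.2,0.25],"turn":0,"jaw":255},
    {"xyz":[-0.3,0.2,0.25],"turn":0,"jaw":255}
  ]
}}

```text
clock: 15.05
position: [0.4949, -0.3594, 0.0504]
ee_rot: [3.13, 0.248, 0.04]
force: [-0.1, 0.6, 5.5]
width: 0.626
```

Call:
{"api": "arm_command", "payload": {
  "deltas": [
    {"xyz":[0,0,0],"turn":0,"jaw":35},
    {"xyz":[0,0,0],"turn":0,"jaw":35},
    {"xyz":[0,0,0],"turn":0,"jaw":35},
    {"xyz":[0,0,0],"turn":0,"jaw":35},
    {"xyz":[0,0,0],"turn":0,"jaw":35}
  ]
}}

```text
clock: 15.47
position: [0.4948, -0.3594, 0.0502]
ee_rot: [3.13, 0.248, 0.039]
force: [0.7, -0.2, -0.4]
width: 0.861
```

Call:
{"api": "arm_command", "payload": {
  "deltas": [
    {"xyz":[0,0,-2],"turn":0,"jaw":35},
    {"xyz":[0,0,-5],"turn":0,"jaw":35},
    {"xyz":[0,0,-9],"turn":0,"jaw":35},
    {"xyz":[0,0,-13],"turn":0,"jaw":0},
    {"xyz":[0,0,-16],"turn":0,"jaw":0}
  ]
}}

```text
clock: 15.88
position: [0.4912, -0.3597, 0.2135]
ee_rot: [3.128, 0.248, 0.042]
force: [0.9, -0.4, -0.1]
width: 0.964
```

Call:
{"api": "arm_command", "payload": {
  "deltas": [
    {"xyz":[21.3,-27,0],"turn":-76,"jaw":0},
    {"xyz":[21.3,-27,0],"turn":-76,"jaw":0},
    {"xyz":[21.3,-27,0],"turn":-76,"jaw":0},
    {"xyz":[21.3,-27,0],"turn":-76,"jaw":0},
    {"xyz":[21.3,-27,0],"turn":-76,"jaw":0}
  ]
}}

```text
clock: 16.3
position: [0.5932, -0.1761, 0.215]
ee_rot: [2.89, 1.203, 0.037]
force: [0.2, -0.2, -0.2]
width: 1.0
```

Call:
{"api": "arm_command", "payload": {
  "deltas": [
    {"xyz":[12.9,-3.5,0],"turn":-40,"jaw":0},
    {"xyz":[12.9,-3.5,0],"turn":-40,"jaw":0},
    {"xyz":[12.9,-3.5,0],"turn":-40,"jaw":0},
    {"xyz":[12.9,-3.5,0],"turn":-40,"jaw":0},
    {"xyz":[12.9,-3.5,0],"turn":-40,"jaw":0}
  ]
}}

```text
clock: 16.72
position: [0.6605, -0.0537, 0.2163]
ee_rot: [2.37, 2.039, 0.034]
force: [-0.9, -0.7, -0.3]
width: 1.003
```

Call:
{"api": "arm_command", "payload": {
  "deltas": [
    {"xyz":[0,0,1],"turn":0,"jaw":0},
    {"xyz":[0,0,4],"turn":0,"jaw":0},
    {"xyz":[0,0,7],"turn":0,"jaw":0},
    {"xyz":[0,0,8],"turn":0,"jaw":0},
    {"xyz":[0,0,8],"turn":0,"jaw":0}
  ]
}}

```text
clock: 17.13
position: [0.6601, -0.0544, 0.1327]
ee_rot: [2.376, 2.038, 0.026]
force: [-1.0, 0.3, 0.3]
width: 0.997
```

Run:
```python
from cell import observe,get_image
import cv2,numpy as np
g=get_image("wrist"); g2=get_image("side")
im=np.vstack([g["frame"],g2["frame"]])[:,:,::-1]
cv2.imwrite("pics/c6.png",cv2.resize(im,(480,600)))
o=observe();print(o["position"],o["ee_rot"],o["joints"].round(2))
```

```text
[ 0.66276542 -0.05379741  0.13686517] [2.37172457 2.03651154 0.03376511] [ 0.28  0.57 -0.44  1.54  0.27  1.06 -0.37]
```

View pics/c6.png

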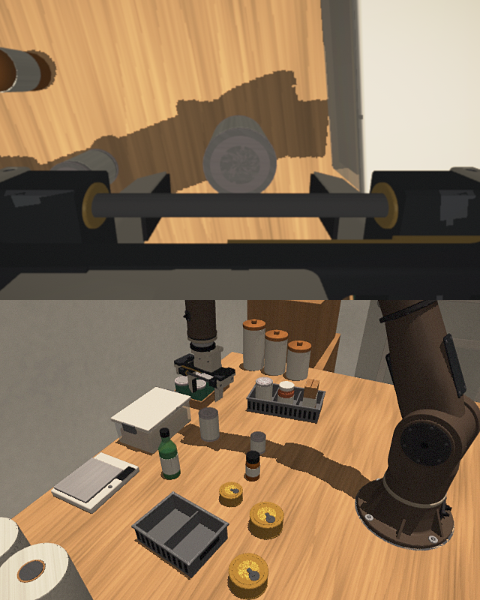

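All three long-basket items are in place. The second soup tin is centred in the jaw direction (240,155), and I apply a small fore-aft correction as I descend.

Call:
{"api": "arm_command", "payload": {
  "deltas": [
    {"xyz":[-0.6,-0.1,2.5],"turn":0,"jaw":0},
    {"xyz":[-0.6,-0.1,6],"turn":0,"jaw":0},
    {"xyz":[-0.6,-0.1,8.5],"turn":0,"jaw":0},
    {"xyz":[-0.6,-0.1,8.5],"turn":0,"jaw":255},
    {"xyz":[-0.6,-0.1,8.5],"turn":0,"jaw":255}
  ]
}}

```text
clock: 17.65
position: [0.6634, -0.0594, 0.0528]
ee_rot: [2.373, 2.036, 0.034]
force: [-0.3, -0.0, 1.0]
width: 0.902
```

Call:
{"api": "arm_command", "payload": {
  "deltas": [
    {"xyz":[0,0,0],"turn":0,"jaw":255},
    {"xyz":[0,0,0],"turn":0,"jaw":255},
    {"xyz":[0,0,0],"turn":0,"jaw":255},
    {"xyz":[0,0,0],"turn":0,"jaw":255}
  ]
}}

```text
clock: 17.98
position: [0.6646, -0.059, 0.0555]
ee_rot: [2.371, 2.034, 0.037]
force: [-3.2, 0.2, 8.9]
width: 0.716
```

Call:
{"api": "arm_command", "payload": {
  "deltas": [
    {"xyz":[0,0,-1.5],"turn":0,"jaw":255},
    {"xyz":[0,0,-4.5],"turn":0,"jaw":255},
    {"xyz":[0,0,-8.5],"turn":0,"jaw":255},
    {"xyz":[0,0,-12.5],"turn":0,"jaw":255},
    {"xyz":[0,0,-16.5],"turn":0,"jaw":255}
  ]
}}

```text
clock: 18.4
position: [0.6593, -0.0593, 0.2231]
ee_rot: [2.371, 2.034, 0.038]
force: [1.5, 0.2, -3.7]
width: 0.713
```

Call:
{"api": "arm_command", "payload": {
  "deltas": [
    {"xyz":[0,0,-3],"turn":0,"jaw":255},
    {"xyz":[0,0,-4],"turn":0,"jaw":255}
  ]
}}

```text
clock: 18.57
position: [0.6604, -0.0589, 0.2707]
ee_rot: [2.366, 2.03, 0.05]
force: [0.8, -0.3, -2.9]
width: 0.715
```

Call:
{"api": "arm_command", "payload": {
  "deltas": [
    {"xyz":[2.3,-1.1,0],"turn":-5,"jaw":255},
    {"xyz":[5.8,-2.9,0],"turn":-12,"jaw":255},
    {"xyz":[9.4,-4.7,0],"turn":-19,"jaw":255},
    {"xyz":[13,-6.5,0],"turn":-26,"jaw":255},
    {"xyz":[16.6,-8.3,0],"turn":-33,"jaw":255}
  ]
}}

```text
clock: 18.98
position: [0.6025, 0.1192, 0.2685]
ee_rot: [1.68, 2.616, 0.036]
force: [0.9, 0.5, -3.4]
width: 0.713
```

Call:
{"api": "arm_command", "payload": {
  "deltas": [
    {"xyz":[4.0,0.5,0],"turn":-7,"jaw":255},
    {"xyz":[8,1,0],"turn":-14,"jaw":255},
    {"xyz":[12,1.6,0],"turn":-21,"jaw":255},
    {"xyz":[16,2.1,0],"turn":-28,"jaw":255},
    {"xyz":[20,2.6,0],"turn":-35,"jaw":255}
  ]
}}

```text
clock: 19.4
position: [0.542, 0.3132, 0.2662]
ee_rot: [0.806, 2.997, 0.019]
force: [0.9, 0.4, -1.9]
width: 0.715
```

Call:
{"api": "arm_command", "payload": {
  "deltas": [
    {"xyz":[2.5,2.5,0],"turn":-7,"jaw":255},
    {"xyz":[2.5,2.5,1],"turn":-14,"jaw":255},
    {"xyz":[2.5,2.5,4],"turn":-21,"jaw":255},
    {"xyz":[2.5,2.5,7],"turn":-22,"jaw":255},
    {"xyz":[2.5,2.5,10],"turn":-22,"jaw":255}
  ]
}}

```text
clock: 19.82
position: [0.5367, 0.3475, 0.1645]
ee_rot: [0.215, 3.094, 0.007]
force: [0.1, -0.7, -4.0]
width: 0.712
```

Call:
{"api": "arm_command", "payload": {
  "deltas": [
    {"xyz":[0,0,0],"turn":0,"jaw":255},
    {"xyz":[0,0,0],"turn":0,"jaw":255}
  ]
}}

```text
clock: 19.98
position: [0.5358, 0.3463, 0.163]
ee_rot: [0.215, 3.097, 0.003]
force: [-0.3, 0.3, -2.8]
width: 0.714
```

Run:
```python
from cell import observe,get_image
import cv2,numpy as np
g=get_image("wrist"); g2=get_image("side")
im=np.vstack([g["frame"],g2["frame"]])[:,:,::-1]
cv2.imwrite("pics/c7.png",cv2.resize(im,(480,600)))
o=observe();print(o["position"],o["ee_rot"],o["joints"].round(2))
```

```text
[0.53706213 0.34838191 0.16631392] [0.21531365 3.09288502 0.00949353] [-0.14  0.6  -0.84  1.56  0.51  1.17  0.35]
```

View pics/c7.png

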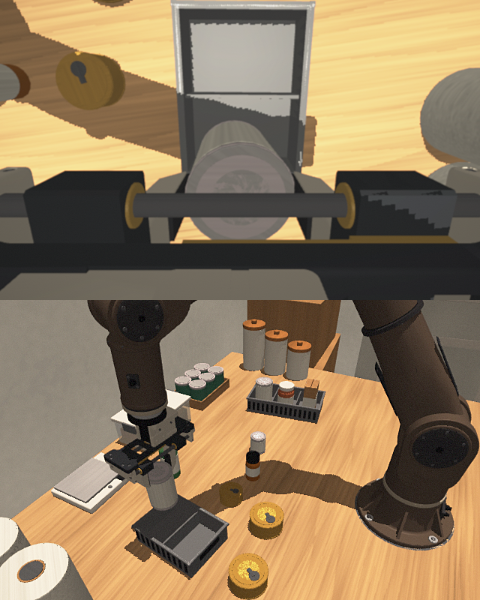

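The soup tin hangs over the far compartment of the short basket, well aligned. Tool tilt is about 0.04 rad, so I add about 4 mm of x compensation on the way down.

Call:
{"api": "arm_command", "payload": {
  "deltas": [
    {"xyz":[0.5,-0.1,2],"turn":0,"jaw":255},
    {"xyz":[0.6,-0.1,5],"turn":0,"jaw":255},
    {"xyz":[0.8,-0.1,8],"turn":0,"jaw":255},
    {"xyz":[0.9,-0.1,9.5],"turn":0,"jaw":255},
    {"xyz":[0.9,-0.1,10],"turn":0,"jaw":255}
  ]
}}

```text
clock: 20.5
position: [0.532, 0.3486, 0.0654]
ee_rot: [0.216, 3.093, 0.008]
force: [-0.6, -0.9, -2.8]
width: 0.715
```

Call:
{"api": "arm_command", "payload": {
  "deltas": [
    {"xyz":[0,0,0],"turn":0,"jaw":255},
    {"xyz":[0,0,0.1],"turn":0,"jaw":255},
    {"xyz":[0,0,0.2],"turn":0,"jaw":255},
    {"xyz":[0,0,0.2],"turn":0,"jaw":255}
  ]
}}

```text
clock: 20.83
position: [0.533, 0.3494, 0.0651]
ee_rot: [0.216, 3.091, 0.011]
force: [-0.3, -0.2, -3.3]
width: 0.718
```

Call:
{"api": "arm_command", "payload": {
  "deltas": [
    {"xyz":[0,0,0.2],"turn":0,"jaw":255},
    {"xyz":[0,0,0.4],"turn":0,"jaw":255},
    {"xyz":[0,0,0.5],"turn":0,"jaw":255},
    {"xyz":[0,0,0.5],"turn":0,"jaw":255}
  ]
}}

```text
clock: 21.17
position: [0.5338, 0.3496, 0.0605]
ee_rot: [0.216, 3.09, 0.012]
force: [0.8, -0.1, 0.3]
width: 0.711
```

Call:
{"api": "arm_command", "payload": {
  "deltas": [
    {"xyz":[0,0,0.1],"turn":0,"jaw":255},
    {"xyz":[0,0,0.2],"turn":0,"jaw":255},
    {"xyz":[0,0,0.2],"turn":0,"jaw":255}
  ]
}}

```text
clock: 21.42
position: [0.5355, 0.3494, 0.0601]
ee_rot: [0.218, 3.087, 0.012]
force: [0.4, -3.9, 10.7]
width: 0.722
```

Call:
{"api": "arm_command", "payload": {
  "deltas": [
    {"xyz":[0,0,0],"turn":0,"jaw":33},
    {"xyz":[0,0,0],"turn":0,"jaw":33},
    {"xyz":[0,0,0],"turn":0,"jaw":33},
    {"xyz":[0,0,0],"turn":0,"jaw":33}
  ]
}}

```text
clock: 21.75
position: [0.5352, 0.3497, 0.06]
ee_rot: [0.217, 3.088, 0.012]
force: [-0.3, -0.6, 1.4]
width: 0.866
```

Call:
{"api": "arm_command", "payload": {
  "deltas": [
    {"xyz":[0,0,-2],"turn":0,"jaw":33},
    {"xyz":[0,0,-5],"turn":0,"jaw":33},
    {"xyz":[0,0,-9],"turn":0,"jaw":33},
    {"xyz":[0,0,-11],"turn":0,"jaw":0},
    {"xyz":[0,0,-11],"turn":0,"jaw":0}
  ]
}}

```text
clock: 22.17
position: [0.5312, 0.3521, 0.1752]
ee_rot: [0.216, 3.083, 0.021]
force: [-0.1, 0.7, 0.2]
width: 0.966
```

Call:
{"api": "arm_command", "payload": {
  "deltas": [
    {"xyz":[5.9,-19,0],"turn":67,"jaw":0},
    {"xyz":[5.9,-19,0],"turn":67,"jaw":0},
    {"xyz":[5.9,-19,0],"turn":67,"jaw":0},
    {"xyz":[5.9,-19,0],"turn":67,"jaw":0},
    {"xyz":[5.9,-19,0],"turn":67,"jaw":0}
  ]
}}

```text
clock: 22.58
position: [0.4442, 0.1687, 0.1677]
ee_rot: [1.169, 2.871, 0.037]
force: [0.6, -0.2, -1.5]
width: 1.0
```

Call:
{"api": "arm_command", "payload": {
  "deltas": [
    {"xyz":[0,0,0],"turn":31,"jaw":0},
    {"xyz":[0,0,0],"turn":31,"jaw":0},
    {"xyz":[0,0,0],"turn":31,"jaw":0},
    {"xyz":[0,0,0],"turn":31,"jaw":0},
    {"xyz":[0,0,0],"turn":31,"jaw":0}
  ]
}}

```text
clock: 23.0
position: [0.4438, 0.1685, 0.1673]
ee_rot: [1.907, 2.454, 0.052]
force: [-0.4, -0.9, 0.4]
width: 1.001
```

Run:
```python
from cell import observe,get_image
from scipy.spatial.transform import Rotation as R
import cv2,numpy as np
g=get_image("wrist"); g2=get_image("side")
im=np.vstack([g["frame"],g2["frame"]])[:,:,::-1]
cv2.imwrite("pics/c8.png",cv2.resize(im,(480,600)))
o=observe();M=R.from_rotvec(o["ee_rot"]).as_matrix()
print(o["position"]);print(M.round(3))
print("to fish, z .012",M.T@(np.array([.446,.172,.012])-o["position"]))
```

```text
[0.44385921 0.16866744 0.16727174]
[[-0.253  0.966  0.047]
 [ 0.967  0.253  0.006]
 [-0.006  0.047 -0.999]]
to fish, z .012 [ 0.00360452 -0.00432559  0.15522017]
```

View pics/c8.png

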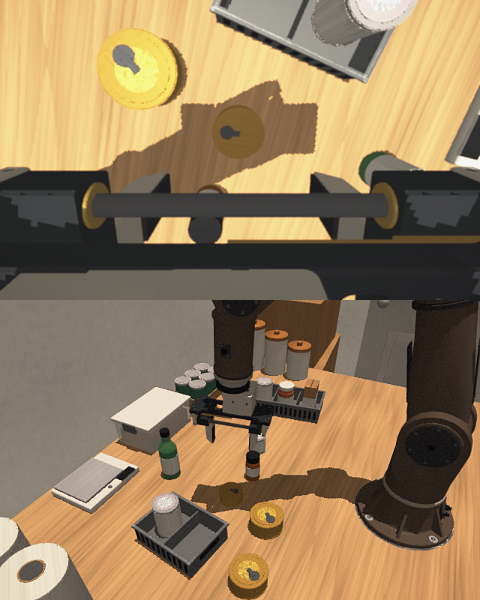

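The fish tin is centred between the jaws (238,132), and the soup tin stands in the short basket. I descend in two steps.

Call:
{"api": "arm_command", "payload": {
  "deltas": [
    {"xyz":[0.3,-0.1,4],"turn":0,"jaw":0},
    {"xyz":[0.4,-0.2,8],"turn":0,"jaw":0},
    {"xyz":[0.4,-0.3,12],"turn":0,"jaw":0},
    {"xyz":[0.4,-0.4,14],"turn":0,"jaw":0},
    {"xyz":[0.4,-0.4,14],"turn":0,"jaw":0}
  ]
}}

```text
clock: 23.52
position: [0.4421, 0.171, 0.023]
ee_rot: [1.898, 2.467, 0.042]
force: [-0.7, -0.9, 0.4]
width: 1.001
```

Call:
{"api": "arm_command", "payload": {
  "deltas": [
    {"xyz":[0,0.3,0.7],"turn":0,"jaw":0},
    {"xyz":[0,0.3,1.3],"turn":0,"jaw":0},
    {"xyz":[0,0.3,1.3],"turn":0,"jaw":0},
    {"xyz":[0,0.3,1.3],"turn":0,"jaw":255},
    {"xyz":[0,0.3,1.3],"turn":0,"jaw":255}
  ],
  "force": 25
}}

```text
clock: 23.93
position: [0.4463, 0.1722, 0.0111]
ee_rot: [1.897, 2.466, 0.044]
force: [-0.4, -0.2, 1.7]
width: 0.901
```

Call:
{"api": "arm_command", "payload": {
  "deltas": [
    {"xyz":[0,0,0],"turn":0,"jaw":255},
    {"xyz":[0,0,0],"turn":0,"jaw":255},
    {"xyz":[0,0,0],"turn":0,"jaw":255},
    {"xyz":[0,0,0],"turn":0,"jaw":255}
  ]
}}

```text
clock: 24.27
position: [0.4465, 0.1721, 0.0114]
ee_rot: [1.897, 2.466, 0.045]
force: [-0.4, -0.4, 1.0]
width: 0.616
```

Call:
{"api": "arm_command", "payload": {
  "deltas": [
    {"xyz":[0,0,-1.5],"turn":0,"jaw":255},
    {"xyz":[0,0,-4.5],"turn":0,"jaw":255},
    {"xyz":[0,0,-8],"turn":0,"jaw":255},
    {"xyz":[0,0,-11],"turn":0,"jaw":255},
    {"xyz":[0,0,-13],"turn":0,"jaw":255}
  ]
}}

```text
clock: 24.68
position: [0.4416, 0.1723, 0.1441]
ee_rot: [1.896, 2.466, 0.048]
force: [1.0, -0.5, 0.2]
width: 0.251
```

The jaws closed past the tin, so I'll look at where it went.

Run:
```python
from cell import observe,get_image
import cv2,numpy as np
g=get_image("wrist"); g2=get_image("side");g3=get_image("top")
cv2.imwrite("pics/c9.png",cv2.resize(g2["frame"][60:360,120:440],(640,600))[:,:,::-1])
cv2.imwrite("pics/c9w.png",cv2.resize(np.vstack([g["frame"],g3["frame"]]),(480,600))[:,:,::-1])
o=observe();print(o["position"],o["width"],o["clock"])
from h import *
W=cloud(g2);z=W[...,2]
m=(z>.02)&(z<.06)&(abs(W[...,0]-.446)<.06)&(abs(W[...,1]-.172)<.08)
p=W[m];print(len(p),p.max(0),p.min(0)); t=p[p[:,2]>.03];print(cv2.minEnclosingCircle(t[:,:2].astype(np.float32)*1000),np.percentile(t[:,2],[10,50,95]))
```

```text
[0.44215262 0.17189094 0.14277239] 0.11875745921259895 24.8333
716 [0.48008541 0.20644415 0.04087208] [0.41218252 0.13843509 0.02010032]
((446.2756042480469, 172.57366943359375), 34.57258224487305) [0.03493516 0.03707949 0.03940712]
```

View pics/c9.png

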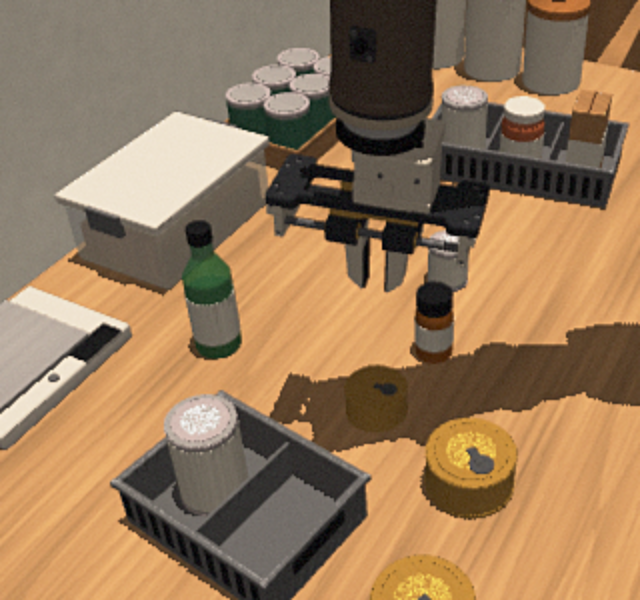

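View pics/c9w.png

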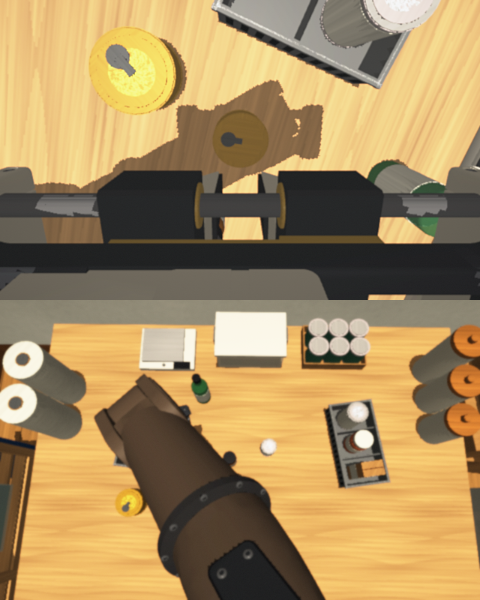

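The tin hasn't moved, so the fingers closed above it. The jar's 57 mm width (its lid) fits that too. I'll measure the real fingertip height against the reported TCP.

Run:
```python
from h import *
from cell import observe,get_image
for n in("side","wrist"):
    g=get_image(n);W=cloud(g);o=observe();p=o["position"]
    d=np.linalg.norm(W[...,:2]-p[:2],axis=-1);m=(d<.05)&(W[...,2]>.1)&(W[...,2]<.35)
    print(n,p,o["width"])
    for z in np.arange(.12,.24,.005):
        q=W[m&(abs(W[...,2]-z)<.0025)]
        if len(q):print(round(z,3),len(q),q.mean(0).round(3))
```

```text
side [0.44134727 0.17136301 0.14148474] 0.07491786832384306
0.175 16 [0.437 0.176 0.176]
0.18 25 [0.439 0.178 0.18 ]
0.185 36 [0.436 0.177 0.185]
0.19 46 [0.436 0.178 0.19 ]
0.195 45 [0.435 0.177 0.195]
0.2 43 [0.437 0.178 0.2  ]
0.205 50 [0.435 0.178 0.205]
0.21 43 [0.435 0.178 0.21 ]
0.215 54 [0.435 0.179 0.215]
0.22 51 [0.437 0.178 0.22 ]
0.225 20 [0.444 0.182 0.225]
0.23 6 [0.444 0.18  0.23 ]
0.235 6 [0.438 0.172 0.235]
wrist [0.44077371 0.17107085 0.14067775] 0.03591381747150597
0.17 16 [0.437 0.181 0.172]
0.175 93 [0.437 0.182 0.175]
0.18 142 [0.438 0.18  0.18 ]
0.185 103 [0.437 0.182 0.185]
0.19 120 [0.437 0.182 0.19 ]
0.195 108 [0.437 0.182 0.195]
0.2 100 [0.437 0.18  0.2  ]
0.205 32 [0.438 0.176 0.204]
0.215 162 [0.437 0.169 0.217]
0.22 286 [0.439 0.17  0.219]
0.225 32 [0.438 0.174 0.225]
0.23 43 [0.437 0.176 0.229]
0.235 49 [0.435 0.179 0.234]
```

The real fingertips are about 31 mm above the reported TCP, so I need to know how low the gripper body sits before picking a grasp height that clears the basket walls.

Call:
{"api": "arm_command", "payload": {
  "deltas": [
    {"xyz":[0,0,0],"turn":0,"jaw":0},
    {"xyz":[0,0,0],"turn":0,"jaw":0},
    {"xyz":[0,0,0],"turn":0,"jaw":0},
    {"xyz":[0,0,0],"turn":0,"jaw":0},
    {"xyz":[0,0,0],"turn":0,"jaw":0}
  ]
}}

```text
clock: 25.35
position: [0.4406, 0.1711, 0.1403]
ee_rot: [1.897, 2.466, 0.043]
force: [1.1, 0.3, 0.3]
width: 0.355
```

Call:
{"api": "arm_command", "payload": {
  "deltas": [
    {"xyz":[0,0,0],"turn":0,"jaw":0},
    {"xyz":[0,0,0],"turn":0,"jaw":0},
    {"xyz":[0,0,0],"turn":0,"jaw":0},
    {"xyz":[0,0,0],"turn":0,"jaw":0},
    {"xyz":[0,0,0],"turn":0,"jaw":0}
  ]
}}

```text
clock: 25.77
position: [0.4406, 0.1711, 0.1404]
ee_rot: [1.897, 2.466, 0.043]
force: [-0.7, 0.4, -0.4]
width: 0.712
```

Run:
```python
from h import *
from cell import observe,get_image
from scipy.spatial.transform import Rotation as R
for n in("side","wrist"):
    g=get_image(n);W=cloud(g);o=observe();p=o["position"];M=R.from_rotvec(o["ee_rot"]).as_matrix()
    Q=(W-p)@M  # tool frame
    print(n,p,o["width"],M[2].round(3))
    m=(abs(Q[...,0])<.06)&(abs(Q[...,1])<.13)&(W[...,2]>.1)&(W[...,2]<.4)
    q=Q[m]
    for y in np.arange(-.12,.121,.01):
        s=q[abs(q[:,1]-y)<.005]
        if len(s)>3:
            k=s[:,2]>np.percentile(s[:,2],95)-.004
            print(round(y,2),len(s),"lowest behind TCP mm",-np.percentile(s[:,2],97)*1000, "x",s[k,0].mean().round(3))
    if n=="side": cv2.imwrite("pics/c10.png",cv2.resize(g["frame"][60:260,180:400],(660,600))[:,:,::-1])
```

```text
side [0.44058177 0.17108415 0.14033727] 0.7599291022965555 [-0.007  0.04  -0.999]
-0.1 28 lowest behind TCP mm 129.7513270748907 x -0.004
-0.09 212 lowest behind TCP mm 102.78525422273358 x 0.03
-0.08 210 lowest behind TCP mm 105.63945308520661 x 0.034
-0.07 174 lowest behind TCP mm 110.15699901086656 x 0.028
-0.06 223 lowest behind TCP mm 102.34002981281893 x 0.025
-0.05 534 lowest behind TCP mm 51.05027374834373 x 0.007
-0.04 665 lowest behind TCP mm 43.35175334621605 x 0.009
-0.03 495 lowest behind TCP mm 108.41461483889418 x 0.02
-0.02 456 lowest behind TCP mm 112.7326683939322 x 0.028
-0.01 423 lowest behind TCP mm 113.1004960064233 x 0.027
-0.0 397 lowest behind TCP mm 111.9593526731233 x 0.027
0.01 393 lowest behind TCP mm 112.92014191872556 x 0.027
0.02 249 lowest behind TCP mm 111.2260408731636 x 0.027
0.03 403 lowest behind TCP mm 38.04099887111164 x 0.002
0.04 323 lowest behind TCP mm 39.99681200839134 x 0.009
0.05 235 lowest behind TCP mm 56.018443078376876 x 0.009
0.06 195 lowest behind TCP mm 104.55364321887315 x 0.034
0.07 184 lowest behind TCP mm 111.1085335924113 x 0
[... 590 characters left out ...]
503594 x 0.002
-0.02 5608 lowest behind TCP mm 110.79737111097174 x 0.029
-0.01 5817 lowest behind TCP mm 110.8675297798864 x 0.029
-0.0 5858 lowest behind TCP mm 110.8589300180041 x 0.029
0.01 5823 lowest behind TCP mm 110.90630165823804 x 0.029
0.02 5355 lowest behind TCP mm 110.79096729872145 x 0.029
0.03 5585 lowest behind TCP mm 108.9302320379634 x 0.026
0.04 11953 lowest behind TCP mm 46.126488180698 x 0.01
0.05 8750 lowest behind TCP mm 59.40194410963602 x 0.023
0.06 5466 lowest behind TCP mm 104.54910931688265 x 0.037
0.07 635 lowest behind TCP mm 108.19469573503747 x 0.029
0.08 2961 lowest behind TCP mm 98.15277560980901 x 0.034
0.09 48 lowest behind TCP mm 98.02121392469998 x 0.037
```

View pics/c10.png

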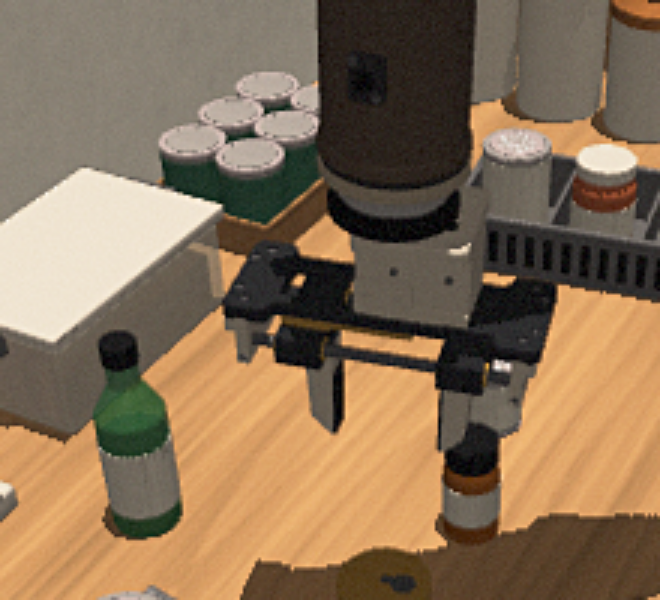

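The whole gripper, body included, sits about 31 mm behind the reported TCP, so the body is still 66 mm behind the real tips as specified. For the fish tin I need a reported z of about -0.020, which puts the real tips near 0.011. I stage first.

Call:
{"api": "arm_command", "payload": {
  "deltas": [
    {"xyz":[0.1,0.1,0],"turn":0,"jaw":0},
    {"xyz":[0.1,0.1,3.5],"turn":0,"jaw":0},
    {"xyz":[0.1,0.1,7.5],"turn":0,"jaw":0},
    {"xyz":[0.1,0.1,10.5],"turn":0,"jaw":0},
    {"xyz":[0.1,0.1,10.5],"turn":0,"jaw":0}
  ]
}}

```text
clock: 26.28
position: [0.4425, 0.171, 0.031]
ee_rot: [1.9, 2.47, 0.032]
force: [-0.8, -0.6, -0.1]
width: 0.998
```

Call:
{"api": "arm_command", "payload": {
  "deltas": [
    {"xyz":[0,0,0],"turn":0,"jaw":0},
    {"xyz":[0,0,0],"turn":0,"jaw":0},
    {"xyz":[0,0,0],"turn":0,"jaw":0}
  ]
}}

```text
clock: 26.53
position: [0.4435, 0.1716, 0.0325]
ee_rot: [1.899, 2.469, 0.035]
force: [0.2, 0.8, 0.8]
width: 0.995
```

Call:
{"api": "arm_command", "payload": {
  "deltas": [
    {"xyz":[0,0.2,2],"turn":0,"jaw":0},
    {"xyz":[0,0.2,4],"turn":0,"jaw":0},
    {"xyz":[0,0.2,5],"turn":0,"jaw":0},
    {"xyz":[0,0.2,5.2],"turn":0,"jaw":0},
    {"xyz":[0,0.2,5.2],"turn":0,"jaw":0}
  ]
}}

```text
clock: 26.95
position: [0.4474, 0.1723, -0.0189]
ee_rot: [1.899, 2.469, 0.035]
force: [0.6, 0.1, 0.9]
width: 1.001
```

Position is good and there's no contact force. I close the jaws.

Call:
{"api": "arm_command", "payload": {
  "deltas": [
    {"xyz":[0,0,0],"turn":0,"jaw":255},
    {"xyz":[0,0,0],"turn":0,"jaw":255},
    {"xyz":[0,0,0],"turn":0,"jaw":255},
    {"xyz":[0,0,0],"turn":0,"jaw":255},
    {"xyz":[0,0,0],"turn":0,"jaw":255}
  ]
}}

```text
clock: 27.37
position: [0.4479, 0.1725, -0.0183]
ee_rot: [1.898, 2.468, 0.037]
force: [0.3, -0.6, 5.8]
width: 0.719
```

Call:
{"api": "arm_command", "payload": {
  "deltas": [
    {"xyz":[0,0,0],"turn":0,"jaw":255},
    {"xyz":[0,0,0],"turn":0,"jaw":255},
    {"xyz":[0,0,0],"turn":0,"jaw":255}
  ]
}}

```text
clock: 27.62
position: [0.4479, 0.1725, -0.0183]
ee_rot: [1.899, 2.468, 0.037]
force: [-0.5, 0.1, 1.3]
width: 0.714
```

Call:
{"api": "arm_command", "payload": {
  "deltas": [
    {"xyz":[0,0,-1.5],"turn":0,"jaw":255},
    {"xyz":[0,0,-4.5],"turn":0,"jaw":255},
    {"xyz":[0,0,-8],"turn":0,"jaw":255},
    {"xyz":[0,0,-12],"turn":0,"jaw":255},
    {"xyz":[0,0,-15],"turn":0,"jaw":255}
  ]
}}

```text
clock: 28.03
position: [0.442, 0.1726, 0.134]
ee_rot: [1.898, 2.469, 0.038]
force: [1.1, 0.0, -1.3]
width: 0.716
```

Call:
{"api": "arm_command", "payload": {
  "deltas": [
    {"xyz":[2.5,0.7,0],"turn":-5,"jaw":255},
    {"xyz":[6.2,1.7,0],"turn":-12,"jaw":255},
    {"xyz":[10,2.8,0],"turn":-19,"jaw":255},
    {"xyz":[14,3.9,0],"turn":-26,"jaw":255},
    {"xyz":[17,4.7,0],"turn":-33,"jaw":255}
  ]
}}

```text
clock: 28.45
position: [0.4431, 0.3522, 0.1346]
ee_rot: [1.107, 2.905, 0.026]
force: [-0.1, -0.4, -0.5]
width: 0.716
```

Call:
{"api": "arm_command", "payload": {
  "deltas": [
    {"xyz":[0.5,0.6,0],"turn":-7,"jaw":255},
    {"xyz":[0.5,0.6,0],"turn":-14,"jaw":255},
    {"xyz":[0.5,0.6,0],"turn":-21,"jaw":255},
    {"xyz":[0.5,0.6,0],"turn":-28,"jaw":255},
    {"xyz":[0.5,0.6,0],"turn":-33.5,"jaw":255}
  ]
}}

```text
clock: 28.87
position: [0.443, 0.3598, 0.1341]
ee_rot: [0.212, 3.099, 0.009]
force: [-0.4, -0.3, -1.5]
width: 0.714
```

Call:
{"api": "arm_command", "payload": {
  "deltas": [
    {"xyz":[0,0,0],"turn":0,"jaw":255},
    {"xyz":[0,0,0],"turn":0,"jaw":255}
  ]
}}

```text
clock: 29.03
position: [0.4428, 0.3593, 0.1336]
ee_rot: [0.216, 3.1, 0.008]
force: [1.4, 0.1, -0.9]
width: 0.714
```

Run:
```python
from cell import observe,get_image
from scipy.spatial.transform import Rotation as R
from h import *
g=get_image("wrist"); g2=get_image("side")
cv2.imwrite("pics/c11.png",cv2.resize(np.vstack([g["frame"],g2["frame"]]),(480,600))[:,:,::-1])
o=observe();M=R.from_rotvec(o["ee_rot"]).as_matrix();p=o["position"]
print(p,o["ee_rot"]);print(M.round(3))
tgt=np.array([.4435,.3604,-.014])+np.r_[.031*M[:2,2],0]
print(M.T@(tgt-p))
W=cloud(g2);z=W[...,2];c=np.array([.488,.354]);L=W[...,:2]-c
m=(abs(L[...,0])<.12)&(abs(L[...,1])<.09)&(z>.055)&(z<.066)
print(cv2.minAreaRect(W[m][:,:2].astype(np.float32)*1000))
```

```text
[0.44291295 0.35957707 0.13393833] [0.21685489 3.09913681 0.00861973]
[[-0.99   0.139  0.035]
 [ 0.139  0.99   0.003]
 [-0.034  0.008 -0.999]]
[ 3.55546945e-03 -3.52390963e-05  1.47907956e-01]
((487.84954833984375, 353.16485595703125), (148.47802734375, 194.12118530273438), 81.47486114501953)
```

View pics/c11.png

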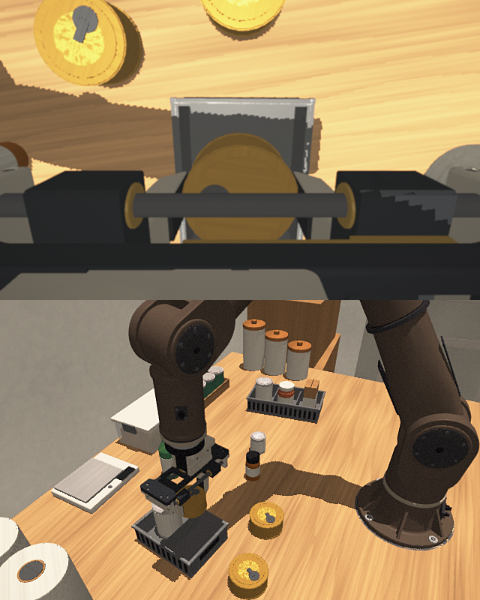

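The fish tin is level and centred over the near compartment of the short basket. I descend.

Call:
{"api": "arm_command", "payload": {
  "deltas": [
    {"xyz":[0,0,3.5],"turn":0,"jaw":255},
    {"xyz":[0.1,0,7.5],"turn":0,"jaw":255},
    {"xyz":[0.2,0,11],"turn":0,"jaw":255},
    {"xyz":[0.3,0,13],"turn":0,"jaw":255},
    {"xyz":[0.3,0,13.6],"turn":0,"jaw":255}
  ]
}}

```text
clock: 29.55
position: [0.4432, 0.3584, -0.0055]
ee_rot: [0.22, 3.102, 0.002]
force: [-0.5, -0.7, -0.6]
width: 0.718
```

Call:
{"api": "arm_command", "payload": {
  "deltas": [
    {"xyz":[0,0,0],"turn":0,"jaw":255},
    {"xyz":[0,0,0.2],"turn":0,"jaw":255},
    {"xyz":[0,0,0.4],"turn":0,"jaw":255},
    {"xyz":[0,0,0.5],"turn":0,"jaw":255},
    {"xyz":[0,0,0.5],"turn":0,"jaw":255}
  ]
}}

```text
clock: 29.97
position: [0.4439, 0.3588, -0.0096]
ee_rot: [0.221, 3.101, 0.004]
force: [-0.4, 0.1, -0.8]
width: 0.716
```

Call:
{"api": "arm_command", "payload": {
  "deltas": [
    {"xyz":[0,0,0.15],"turn":0,"jaw":255},
    {"xyz":[0,0,0.3],"turn":0,"jaw":255},
    {"xyz":[0,0,0.45],"turn":0,"jaw":255},
    {"xyz":[0,0,0.45],"turn":0,"jaw":255}
  ]
}}

```text
clock: 30.3
position: [0.4448, 0.3589, -0.0135]
ee_rot: [0.221, 3.1, 0.005]
force: [1.2, -1.5, 5.3]
width: 0.716
```

Call:
{"api": "arm_command", "payload": {
  "deltas": [
    {"xyz":[0,0,0],"turn":0,"jaw":42},
    {"xyz":[0,0,0],"turn":0,"jaw":42},
    {"xyz":[0,0,0],"turn":0,"jaw":42},
    {"xyz":[0,0,0],"turn":0,"jaw":42}
  ]
}}

```text
clock: 30.63
position: [0.4447, 0.359, -0.0136]
ee_rot: [0.221, 3.1, 0.004]
force: [0.2, 0.1, 1.1]
width: 0.83
```

Call:
{"api": "arm_command", "payload": {
  "deltas": [
    {"xyz":[0,0,-2],"turn":0,"jaw":42},
    {"xyz":[0,0,-5],"turn":0,"jaw":42},
    {"xyz":[0,0,-9],"turn":0,"jaw":42},
    {"xyz":[0,0,-13],"turn":0,"jaw":42},
    {"xyz":[0,0,-17],"turn":0,"jaw":42}
  ]
}}

```text
clock: 31.05
position: [0.4382, 0.3587, 0.1578]
ee_rot: [0.22, 3.101, 0.004]
force: [1.3, 1.4, -0.7]
width: 0.835
```

Call:
{"api": "arm_command", "payload": {
  "deltas": [
    {"xyz":[6,0,-4],"turn":0,"jaw":42},
    {"xyz":[10,0,-8],"turn":0,"jaw":42},
    {"xyz":[14,0,-8],"turn":0,"jaw":42},
    {"xyz":[14,0,-8],"turn":0,"jaw":42},
    {"xyz":[14,0,-8],"turn":0,"jaw":42}
  ]
}}

```text
clock: 31.47
position: [0.2896, 0.3816, 0.2365]
ee_rot: [0.206, 3.1, 0.01]
force: [-0.5, 1.1, -0.6]
width: 0.837
```

Run:
```python
from cell import observe,get_image
from h import *
g=get_image("top"); g2=get_image("side")
cv2.imwrite("pics/f.png",cv2.resize(np.vstack([g["frame"],g2["frame"]]),(480,600))[:,:,::-1])
o=observe();print(o["position"],o["clock"],o["force"])
for n,G in(("top",g),("side",g2)):
    W=cloud(G);z=W[...,2]
    for nm,c,h,r in [("bottle",(.661,.163),.168,.027),("puree",(.475,-.066),.06,.03),("spice",(.432,.061),.088,.03),("rice",(.4036,-.3733),.124,.045),("soup2",(.5814,-.3457),.105,.045),("jar",(.4925,-.3595),.102,.045),("soup1",(.535,.349),.105,.045),("fish",(.4445,.359),.040,.043)]:
        m=(np.hypot(W[...,0]-c[0],W[...,1]-c[1])<r)&(abs(z-h)<.015)
        p=W[m]
        if len(p)<15: print(n,nm,len(p));continue
        t=p[p[:,2]>np.percentile(p[:,2],90)-.006];
        A=np.c_[t[:,:2]-t[:,:2].mean(0),np.ones(len(t))];s=np.linalg.lstsq(A,t[:,2],rcond=None)[0]
        print(n,nm,len(t),"top",np.percentile(t[:,2],[10,50,95]).round(4),np.round(cv2.minEnclosingCircle(t[:,:2].astype(np.float32))[0],4),"tilt",np.hypot(*s[:2]).round(3))
```

```text
[0.29602697 0.37897527 0.23404446] 31.5667 [-0.47623968  0.77954599 -0.51711623]
top bottle 104 top [0.1662 0.1682 0.1708] [0.662 0.163] tilt 0.008
top puree 331 top [0.0587 0.0608 0.0635] [ 0.4748 -0.066 ] tilt 0.004
top spice 228 top [0.0863 0.0884 0.0908] [0.4321 0.0608] tilt 0.021
top rice 593 top [0.1227 0.1247 0.1271] [ 0.4007 -0.3705] tilt 0.005
top soup2 611 top [0.1039 0.106  0.1088] [ 0.5812 -0.3424] tilt 0.003
top jar 475 top [0.1007 0.1027 0.1052] [ 0.4942 -0.3586] tilt 0.002
top soup1 610 top [0.1034 0.1054 0.108 ] [0.5343 0.3431] tilt 0.006
top fish 560 top [0.0385 0.0407 0.0433] [0.4479 0.3568] tilt 0.024
side bottle 95 top [0.1655 0.1685 0.1702] [0.6612 0.163 ] tilt 0.091
side puree 0
side spice 0
side rice 211 top [0.1229 0.1249 0.1272] [ 0.3998 -0.3684] tilt 0.016
side soup2 0
side jar 154 top [0.1003 0.1028 0.1051] [ 0.4936 -0.3586] tilt 0.021
side soup1 810 top [0.1043 0.1061 0.1078] [0.5338 0.3424] tilt 0.012
side fish 909 top [0.0396 0.0413 0.0438] [0.4482 0.3569] tilt 0.023
```

View pics/f.png

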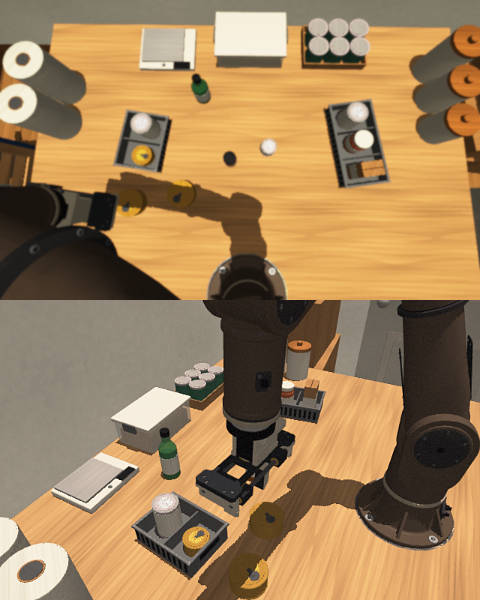

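All five pieces stand in the right compartments, with tops at their own height plus about 5 mm (floor 4 mm) and tilts of at most 0.024 rad. The stock that stays is unmoved. The arm is stopped and clear, so I hand in.

```bash
python3 -c "
from cell import sign_off
print(sign_off())"
```

```text
the job is handed in; nothing more can be done
None
```

Both parcels are packed and the job is handed in, at about 31.6 s on the robot's clock; the hand-in gives no verdict. The long basket holds a soup tin, the sauce jar and the rice carton. The short basket holds the other soup tin and the 66 mm fish tin. Each piece was lowered until the wrist force showed it touching the floor, then let go.

**Last checks:**
- **Packed pieces:** by the top camera each top stood at its own height plus about 4.5 to 6 mm, which fits the 4 mm floor. Tilts were at most 0.024 rad.
- **Other stock:** the vinegar bottle, puree tin and spice jar were within about 1 mm of where they started.
- **Arm:** it was clear of everything at hand-in.

**What failed or disagreed:**
- **Fish tin:** the first grasp closed above it without touching it, because the real fingertips sit about 31 mm higher than the reported TCP. I measured this and the second grasp held.
- **Sauce jar:** for the same reason I probably held it by the lid (57 mm opening) instead of the straight side. It was carried and set down upright.
- **Bottle tilt:** the side camera gave 0.091 rad from a sparse patch of the cap, against 0.008 rad from the top camera. I took it as noise because the bottle had not moved.
- **Hidden pieces:** the side camera's view of the puree tin, the spice jar and the long basket's soup tin was blocked by the arm at the end, so those were checked from above only.

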